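# Comb the brass rods into the pin tray's grooves

### The job

Take the wooden rake from its cork mat, set its teeth down on the flat at the grooveless end of the green pin tray, and comb it along the tray to the other end, the teeth bearing lightly on the bed all the way, so that every loose brass rod drops into a groove of its own; comb again if one stays out. Be gentle: aim for 3 to 6 N and never load the tray with more than 12 N, and keep the gripper itself off rods and tray. Then stand the rake back upright in the middle of its cork mat, leaving everything else on the desk where it is.

Things in the scene. Friction and masses are not known exactly. Their poses are not given: they have to be found in the camera images.
- tray: Green enamel pin tray, fixed, open on top: outside 156 x 92 mm, walls 4 mm thick, 42 mm high; origin at the centre of its underside, x along its length, y across, z up. In it (148 x 84 mm inside) lies a grey metal bed with six straight grooves along the tray's y, full width, centred at x = -28, -12, 4, 20, 36, 52 mm. Ridges are level, 4 mm wide on top. Past the last one (x = 62 mm) the bed slopes up to the wall.
- tray_grooves (a point): Point on the tray's underside below the middle of the groove field (tray x = 12 mm, y = 0). Each groove is 12 mm wide and 8.3 mm deep with upright sides: a rod down in it lies just below the ridge tops. The bed gives straight down on foam under load, about 1 mm for each 5.5 N, and springs back. Pushing on a rod that has wedged jams it: back off a little and go on.
- tray_flat (a point): Point on the tray's underside below the middle of the bed's smooth flat at the tray's -x end (tray x = -56 mm, y = 0), which runs from x = -74 to -38 mm and is clear of rods. The flat is level with the ridge tops. Packing under the bed varies: flat and ridge tops stand anywhere from 20 to 26 mm above the tray's underside; this is not reported and must be felt.
- rake: Wooden hand rake, 0.12 to 0.2 kg, standing on its teeth on the cork mat; origin at the centre of the tooth tips, z up along the handle, y along the row of teeth. Head 26 mm (x) by 72 mm (y): five teeth 8 mm wide, 16 mm apart, 18 mm long, each a skid 26 mm long in x with rounded bottom edges, under a bar at 18 to 28 mm height. A half turn looks the same.
- rake_handle (a point): Middle of the rake's upright handle, on its axis, 60 mm above the tooth tips. The handle is 18 x 18 mm square, sides along the rake's x and y, from 28 to 88 mm above the tips, topped by a round knob 22 mm across up to 94 mm.
- mat: Cork mat, 70 mm (its x) by 100 mm (its y), 3 mm thick, fixed; origin at the centre of its underside. It lies left or right of the tray.
- rod1: Loose brass rod, 72 mm long, 8 mm in diameter, round-ended, 30 g; origin at its middle on its axis, x along the rod. At the start it lies slantwise across the ridges in the tray, 20 to 37 degrees off the line of the grooves.
- rod2: Loose brass rod, 72 mm long, 8 mm in diameter, round-ended, 30 g; origin at its middle on its axis, x along the rod. At the start it lies slantwise across the ridges in the tray, 20 to 37 degrees off the line of the grooves.
- rod3: Loose brass rod, 72 mm long, 8 mm in diameter, round-ended, 30 g; origin at its middle on its axis, x along the rod. At the start it lies slantwise across the ridges in the tray, 20 to 37 degrees off the line of the grooves.
- dining_table: Bystander, loose: small cherry dolls' dining table, 75 x 105 mm top, 62 mm high; origin at its foot's centre. Leave alone.
- clock_case: Bystander, loose: oak dolls' grandfather clock case, 40 x 60 mm, 171 mm high, standing; origin at its foot's centre. Leave alone.
- bell_jar: Bystander, loose: glass bell jar on a round wooden foot, 100 mm across, 152 mm high; origin at its foot's centre. Leave alone.
- chair: Bystander, loose: small dolls' chair, 42 x 42 mm, 84 mm high; origin at its foot's centre. Leave alone.
- paint_jar: Bystander, loose: small screw-top jar, 40 mm across, 45 mm high; origin at its foot's centre. Leave alone.
- glue: Bystander, loose: small bottle, 32 mm across, 80 mm high; origin at its foot's centre. Leave alone.
- brush: Bystander, loose: paint brush lying flat, 150 mm long. Leave alone.
Things that resemble listed ones, but are neither listed nor needed, are in the scene too. Leave any purple look-alike of the rake alone.

How it is judged:
By the outcome, as a careful person would: the job done as asked, in the order asked, and still so for the second after the job is handed in, with the robot touching nothing.
It also fails if it takes over 67 s, if anything falls off the work surface, if the arm or the gripper's body presses on something with over 40 N, if the wrist force passes 120 N, or if a joint passes its speed limit or range.

### The arm

A 6-joint arm with a two-finger parallel gripper is mounted at the origin on the work surface. World frame = base frame: x ahead of the robot, y to its left, z up, the work surface at z = 0. Lengths are in m, angles in rad, forces in N, time in s.
With the tool pointing down it reaches from about 0.375 to 0.975 m from the base axis. Payload 3.8 kg.
Tool frame: the origin (TCP) lies on the mounting face of the last link; the fingertips stand 173 mm ahead of it and the grasp point (between the pads) lies 155 mm ahead of it; z points along the fingers, y is the direction in which the jaws open and shut (so a half turn about z gives the same grasp; the last joint's range is limited). The gripper opens to 85 mm and grips with 20 to 120 N. Pads are 22 mm wide; open, the fingers measure 114 mm over their backs; the gripper's body (76 mm by 85 mm) begins 54 mm behind the grasp point. The pads swing forward as they close: fully open they stand 13 mm farther back than shut.
Start: joints at [1.276, 0.264, 1.604, -0, 1.274, -0.037], TCP at [0.172, 0.653, 0.405] pointing down, gripper open.
Joint ranges: [-2.63, 2.63], [-0.94, 2.18], [0.31, 2.57], [-1.31, 4.45], [0, 2.66], [-2.55, 2.55]. Speed limits (rad/s): [2.57, 2.57, 3.14, 3.14, 3.14, 3.14].

### API

Orientations are given as a rotation vector (axis times angle).
In Python, from workcell import bot, imaging, order gives the robot as it stands. The module is installed in compiled form; this text tells all that it offers.
- The arm moves only by the shell command python3 -m creep 'ROWS' [OPENING] [FORCE]. ROWS is JSON, a list of rows, each an object with "slide": the shift along the tool's x, y, z each as a share of 25 mm, from -1 to 1, a list of three; "angular": the turn, a rotation vector about the tool's x, y, z each as a share of 4 degrees, from -1 to 1, a list of three. A call has 1 to 5 rows; each row shifts and turns the commanded pose from where the row before left it, along the tool's axes as they then stand; what a row does not reach is not made up. A row lasts 1/12 s, in which the tool goes at most 41.7 mm and 7.16 degrees, less where a joint would pass 70% of its speed; a pose out of reach is approached as far as the arm can. A call with a number of a shift or a turn outside -1 to 1 is refused whole. A call with a gripper value outside its range is refused whole. OPENING is the closure, from -1 (fully open) to 1 (shut), set as the call begins (- or left out, the last holds). The fingers move at their own pace and stop on an object; FORCE is the grip in N (left out, the last holds). Time passes only in rows, so rows that do not move let the fingers close. It gives the time, the measured TCP pose, the force and the opening at its end, in the units of the state.
- bot.read_state(): the state, without advancing time (a new reading comes with each control period).
- imaging.read_camera(name): name is "side" or "top"; returns (picture, depth): 480x640x3 uint8, red, green, blue; 480x640 float32, m along the optical axis (not along the pixel's ray), 0 where there is no reading.
- imaging.camera_model(name): a dict with "fovy" (degrees; the focal length in pixels is half the picture's height over the tangent of half this angle, whatever the lens; pixels are square), "cx", "cy" (the principal point, pixels), "k1" (the pictures are not rectified: a ray, as slopes to the right and down, at radius r is drawn at 1 + k1 r^2 times it, then the intrinsics apply), "camera_from_world" (4x4, takes a point from world to camera coordinates). Camera axes: x right, y down, z forward; pixel columns grow to the right and rows downward; lengths in m; the calibration is good to about 2 mm. A picture is of the moment at which its call begins. camera_model takes no time and is no camera call.
- order.finish_job(): hands the job in, once; it reports no verdict.
The state is a dict: "time": time; "q": joint angles; "joint_vel": joint speeds; "joint_torque": joint torques, N m; "tool_pos": TCP position; "tcp_rot": TCP orientation; "wrist_force": force on the tool from outside, world axes, zero at the start; "torque": the same for the moment, N m; "width": opening from 0.0 (shut) to 1.0 (fully open).
Only numpy, scipy, OpenCV 4.12 (cv2) and the standard library are available. Lean on these libraries where they do the work, as an engineer would, in place of code of your own. Each camera call takes 0.05 s, during which the arm holds its last target.

## Working session

There is one attempt and no reset: what is moved stays moved. The work goes in short steps, Python scripts to look and compute and a shell command to move; the robot and the scene stay as the last step left them, time stands still between calls to the robot, and variables do not carry over. Pictures are saved under pics/ and viewed, and the job is handed in when it is done.

```bash
mkdir -p pics
cat > h.py <<'E'
import numpy as np, cv2
from workcell import bot, imaging, order
def cam(n):
    m=imaging.camera_model(n); f=240/np.tan(np.radians(m['fovy'])/2)
    K=np.array([[f,0,m['cx']],[0,f,m['cy']],[0,0,1.]]); return m,K
def undist(n,u,v):
    m,K=cam(n); d=np.array([(u-K[0,2])/K[0,0],(v-K[1,2])/K[1,1]]); s=d.copy()
    for _ in range(30): s=d/(1+m['k1']*(s@s))
    return s
def ray_z(n,u,v,z):
    m,_=cam(n); T=np.linalg.inv(np.array(m['camera_from_world'])); s=undist(n,u,v)
    d=T[:3,:3]@np.array([s[0],s[1],1]); o=T[:3,3]; return o+d*(z-o[2])/d[2]
def pix_d(n,u,v,dep):
    m,_=cam(n); T=np.linalg.inv(np.array(m['camera_from_world'])); s=undist(n,u,v)
    return T[:3,:3]@np.array([s[0]*dep,s[1]*dep,dep])+T[:3,3]
def proj(n,p):
    m,K=cam(n); c=(np.array(m['camera_from_world'])@np.r_[p,1])[:3]; s=c[:2]/c[2]; s=s*(1+m['k1']*(s@s))
    return K[0,0]*s[0]+K[0,2],K[1,1]*s[1]+K[1,2]
E
python3 - <<'E'
from h import *
for n in('top','side'):
    p,d=imaging.read_camera(n); cv2.imwrite(f'pics/{n}0.png',p[:,:,::-1]); np.save(n+'0.npy',d)
    m=imaging.camera_model(n); print(n,m['fovy'],m['k1'],np.round(np.linalg.inv(m['camera_from_world']),3).tolist())
print(bot.read_state())
E
```

```text
top 55.114988333570246 0.03629440287456589 [[0.013, -0.984, 0.179, 0.367], [-1.0, -0.012, 0.004, -0.012], [-0.001, -0.179, -0.984, 1.14], [0.0, 0.0, 0.0, 1.0]]
side 52.64786271618896 -0.1057567647661129 [[0.994, -0.088, 0.071, 0.497], [-0.113, -0.744, 0.659, -0.687], [-0.005, -0.663, -0.749, 0.865], [0.0, 0.0, 0.0, 1.0]]
{'time': 0.1, 'q': array([ 1.27609751e+00,  2.64659050e-01,  1.60523632e+00,  6.96313166e-06,
        1.27368219e+00, -3.68976876e-02]), 'joint_vel': array([ 0.0002653 , -0.0002182 , -0.00415534,  0.00139357, -0.00015682,
       -0.00121796]), 'joint_torque': array([-1.02934437e-04, -5.16711473e+01, -3.68589377e+01, -2.15726327e-04,
        6.23417756e-03,  9.92276767e-06]), 'tool_pos': array([0.17200433, 0.65239881, 0.40349942]), 'tcp_rot': array([-4.03792635e-01, -3.11519615e+00,  3.07306761e-03]), 'wrist_force': array([-0.13149651,  0.31351651,  0.08350054]), 'torque': array([-0.01944355,  0.02513913, -0.00117262]), 'width': 1.0014880696585207}
```

View pics/top0.png

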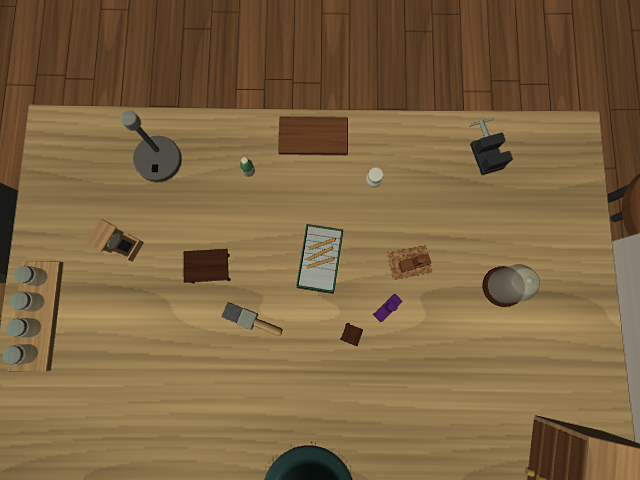

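View pics/side0.png

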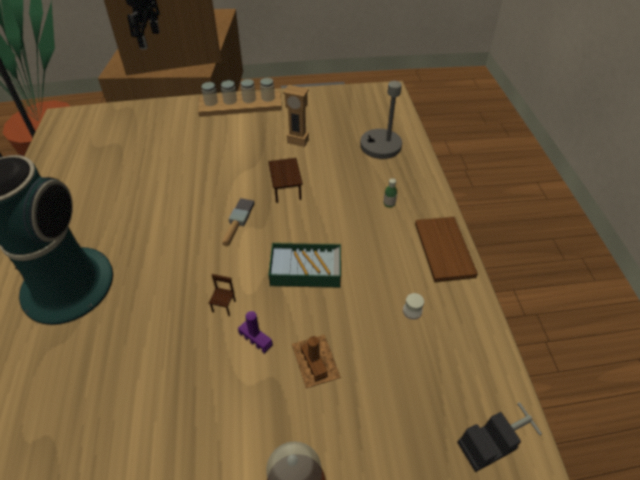

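Run:
```python
import cv2
a=cv2.imread('pics/top0.png')
cv2.imwrite('pics/c1.png',cv2.resize(a[215:330,280:440],None,fx=5,fy=5,interpolation=cv2.INTER_CUBIC))
b=cv2.imread('pics/side0.png')
cv2.imwrite('pics/c2.png',cv2.resize(b[230:390,225:385],None,fx=3.7,fy=3.7,interpolation=cv2.INTER_CUBIC))
```

```text
(no output)
```

View pics/c1.png

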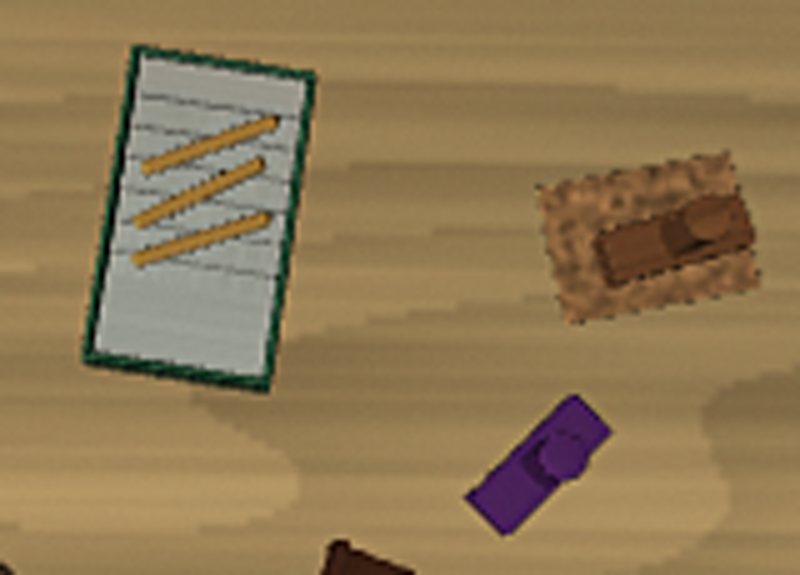

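View pics/c2.png

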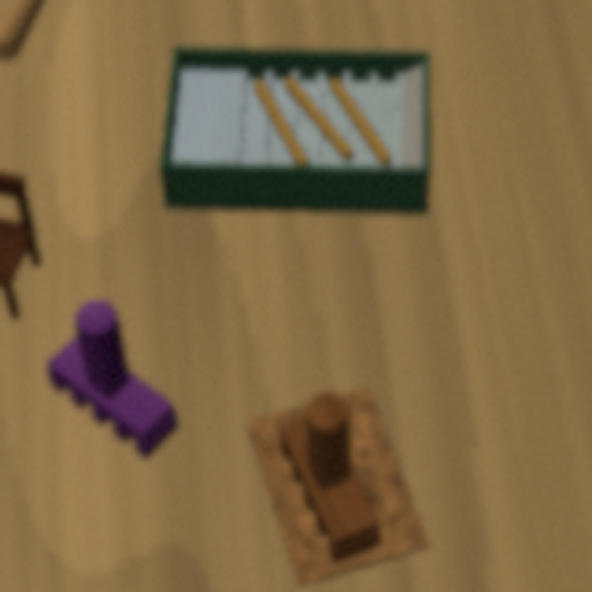

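```bash
cat > fit.py <<'E'
from h import *
from scipy.optimize import least_squares
def T(U,V): return 280+(U+.5)/5-.5, 215+(V+.5)/5-.5
def S(U,V): return 225+(U+.5)/3.7-.5, 230+(V+.5)/3.7-.5
def fit(obs,x0,z=None):
    # obs: (cam,(u,v),(lx,ly,lz))
    def r(p,per=False):
        c,s=np.cos(p[2]),np.sin(p[2]); o=[]
        for n,uv,l in obs:
            w=np.array([p[0]+c*l[0]-s*l[1],p[1]+s*l[0]+c*l[1],l[2]]); q=proj(n,w); o+= [q[0]-uv[0],q[1]-uv[1]]
        return np.array(o)
    s=least_squares(r,x0,loss='soft_l1'); print(np.round(s.x,4),np.degrees(s.x[2]).round(2)); print(np.round(r(s.x),1).reshape(-1,2).tolist()); return s.x
E
python3 - <<'E'
from fit import *
for n,uv,z in(('top',T(200,210),.042),('top',T(650,237),.003),('side',S(297,140),.042),('side',S(338,490),.003)): print(ray_z(n,*uv,z))
a,b=.078,.046
tt=[('top',T(136,46),(a,b,.042)),('top',T(315,73),(a,-b,.042)),('top',T(268,390),(-a,-b,0.0)),('top',T(84,363),(-a,b,0.0))]
ts=[('side',S(178,49),(-a,b,.042)),('side',S(428,54),(a,b,.042)),('side',S(428,167),(a,-b,.042)),('side',S(164,166),(-a,-b,.042)),('side',S(168,207),(-a,-b,0)),('side',S(426,211),(a,-b,0))]
x0=[.6,0,-.15]
print('tray');fit(tt,x0);fit(ts,x0);fit(tt+ts,x0)
a,b=.035,.05
mt=[('top',T(537,187),(a,b,.003)),('top',T(730,152),(a,-b,.003)),('top',T(760,287),(-a,-b,.003)),('top',T(572,323),(-a,b,.003))]
ms=[('side',S(248,425),(-a,b,.003)),('side',S(370,393),(a,b,.003)),('side',S(427,548),(a,-b,.003)),('side',S(303,584),(-a,-b,.003))]
x0=[.55,-.2,.2]
print('mat');fit(mt,x0);fit(ms,x0);fit(mt+ms,x0)
# rake bar (z .028+.003), knob
a,b=.013,.036
rt=[('top',T(708,220),(0,0,.097)),('top',T(598,238),(a,b,.031)),('top',T(612,286),(-a,b,.031)),('top',T(753,247),(-a,-b,.031)),('top',T(742,197),(a,-b,.031))]
rs=[('side',S(328,411),(0,0,.097)),('side',S(332,545),(-a,-b,.031)),('side',S(378,527),(a,-b,.031)),('side',S(282,430),(-a,b,.031))]
print('rake');fit(rt,x0);fit(rs,x0);fit(rt+rs,x0)
E
```

```text
[ 0.54692254 -0.01996035  0.042     ]
[ 0.54252099 -0.24497487  0.003     ]
[ 0.53875066 -0.0467104   0.042     ]
[ 0.5395961  -0.25068795  0.003     ]
tray
[ 0.5459 -0.0204 -0.1443] -8.27
[[-0.6, -0.7], [0.7, -0.4], [-0.1, 0.7], [0.0, 0.3]]
[ 0.5423 -0.021  -0.134 ] -7.68
[[-1.3, -1.2], [0.6, -1.6], [1.1, 0.7], [-1.1, -0.1], [-0.6, 0.4], [1.0, 0.4]]
[ 0.5439 -0.0207 -0.1406] -8.05
[[-0.6, 0.2], [0.7, 0.4], [0.2, 1.5], [0.3, 1.2], [-0.4, -1.5], [1.4, -1.6], [1.7, 0.7], [-0.4, -0.5], [0.0, 0.0], [1.6, 0.4]]
mat
[ 0.5426 -0.2447  0.2011] 11.52
[[-0.1, 0.1], [0.3, -0.3], [0.8, -0.1], [-1.1, 0.2]]
[ 0.5393 -0.2476  0.1984] 11.37
[[-0.3, -0.6], [0.0, -1.4], [1.2, 0.4], [-0.5, 1.3]]
[ 0.5407 -0.2461  0.2012] 11.53
[[0.4, 0.9], [0.8, 0.5], [1.4, 0.7], [-0.5, 1.0], [0.2, -1.3], [0.5, -2.1], [1.8, -0.5], [0.2, 0.6]]
rake
[ 0.536  -0.252   0.2801] 16.05
[[-0.2, 0.1], [-0.1, -0.5], [0.3, 0.1], [0.5, 0.2], [-0.6, 0.0]]
[ 0.5347 -0.2566  0.2681] 15.36
[[-0.0, 0.3], [-0.1, 0.2], [0.5, 0.2], [-0.4, -0.9]]
[ 0.5353 -0.2543  0.2685] 15.38
[[0.9, 0.4], [0.9, -0.4], [1.2, 0.3], [1.5, 0.7], [0.5, 0.5], [0.2, -0.9], [0.1, -1.0], [0.7, -1.0], [-0.1, -2.0]]
```

The wooden rake is the brown one on the cork mat at top (411,262). The purple one at (388,307) is bare on the table and a look-alike, so I leave it. The crops confirm this. The tray's grooveless end faces the robot. Next I turn the tool to match the rake's yaw and travel to it.

```bash
R='{"slide":[0,0,0],"angular":[0,0,1]}'; python3 -m creep '[{"slide":[0,0,0],"angular":[0,0,1]},{"slide":[0,0,0],"angular":[0,0,1]},{"slide":[0,0,0],"angular":[0,0,1]},{"slide":[0,0,0],"angular":[0,0,1]},{"slide":[0,0,0],"angular":[0,0,1]}]' -1 40
python3 -m creep '[{"slide":[0,0,0],"angular":[0,0,1]},{"slide":[0,0,0],"angular":[0,0,1]},{"slide":[0,0,0],"angular":[0,0,1]},{"slide":[0,0,0],"angular":[0,0,1]},{"slide":[0,0,0],"angular":[0,0,1]}]'
python3 -m creep '[{"slide":[0,0,0],"angular":[0,0,1]},{"slide":[0,0,0],"angular":[0,0,1]},{"slide":[0,0,0],"angular":[0,0,1]},{"slide":[0,0,0],"angular":[0,0,1]},{"slide":[0,0,0],"angular":[0,0,0.9]}]'
cat > rel.py <<'E'
from h import *
from scipy.spatial.transform import Rotation as Ro
def st(tgt=None,yaw=None):
    s=bot.read_state(); R=Ro.from_rotvec(s['tcp_rot']); M=R.as_matrix()
    print('t %.2f'%s['time'],'tcp',np.round(s['tool_pos'],4),'grasp',np.round(s['tool_pos']+.155*M[:,2],4),'ydir %.2f'%np.degrees(np.arctan2(M[1,1],M[0,1])),'tilt',np.round(M[:2,2],4),'F',np.round(s['wrist_force'],2),'T',np.round(s['torque'],3),'w %.3f'%s['width'])
    if tgt is not None:
        d=M.T@(np.array(tgt)-(s['tool_pos']+.155*M[:,2])); print('need slide rows(x25mm)',np.round(d/.025,2))
E
python3 -c "
from rel import *
st((.5353,-.254,.25))"
```

```text
time: 0.52
tool_pos: [0.1721, 0.6525, 0.4039]
tcp_rot: [-0.944, -2.996, 0.002]
wrist_force: [0.7, 0.4, 0.6]
width: 1.002
time: 0.93
tool_pos: [0.172, 0.6525, 0.4039]
tcp_rot: [1.45, 2.787, -0.002]
wrist_force: [-0.1, -0.0, 0.5]
width: 0.999
time: 1.35
tool_pos: [0.172, 0.6525, 0.4039]
tcp_rot: [1.903, 2.499, -0.002]
wrist_force: [-0.2, 0.4, -0.1]
width: 1.003
t 1.35 tcp [0.172  0.6525 0.4039] grasp [0.172  0.6523 0.2489] ydir 15.43 tilt [-0.0004 -0.0013] F [-0.17  0.42 -0.08] T [-0.017 -0.012 -0.001] w 1.003
need slide rows(x25mm) [-38.81   4.36  -0.  ]
```

```bash
python3 -m creep '[{"slide":[-1,0.87,0],"angular":[0,0,0]},{"slide":[-1,0.87,0],"angular":[0,0,0]},{"slide":[-1,0.87,0],"angular":[0,0,0]},{"slide":[-1,0.87,0],"angular":[0,0,0]},{"slide":[-1,0.87,0],"angular":[0,0,0]}]'
for i in 1; do python3 -m creep '[{"slide":[-1,0,0],"angular":[0,0,0]},{"slide":[-1,0,0],"angular":[0,0,0]},{"slide":[-1,0,0],"angular":[0,0,0]},{"slide":[-1,0,0],"angular":[0,0,0]},{"slide":[-1,0,0],"angular":[0,0,0]}]'; done
python3 -c "
from rel import *
st((.5353,-.254,.25))"
```

```text
time: 1.77
tool_pos: [0.3113, 0.5605, 0.404]
tcp_rot: [1.898, 2.503, -0.002]
wrist_force: [0.3, -0.4, 1.0]
width: 1.002
time: 2.18
tool_pos: [0.3443, 0.4399, 0.404]
tcp_rot: [-1.899, -2.503, 0.002]
wrist_force: [1.4, 0.0, -0.0]
width: 1.001
t 2.18 tcp [0.3443 0.4399 0.404 ] grasp [0.3442 0.4397 0.249 ] ydir 15.63 tilt [-0.0008 -0.0009] F [ 1.42  0.04 -0.03] T [-0.043 -0.022  0.005] w 1.001
need slide rows(x25mm) [-2.878e+01 -1.100e-01 -2.000e-02]
```

```bash
python3 -m creep '[{"slide":[-1,0,0],"angular":[0,0,0]},{"slide":[-1,0,0],"angular":[0,0,0]},{"slide":[-1,0,0],"angular":[0,0,0]},{"slide":[-1,0,0],"angular":[0,0,0]},{"slide":[-1,0,0],"angular":[0,0,0]}]'
python3 -m creep '[{"slide":[-1,0,0],"angular":[0,0,0]},{"slide":[-1,0,0],"angular":[0,0,0]},{"slide":[-1,0,0],"angular":[0,0,0]},{"slide":[-1,0,0],"angular":[0,0,0]},{"slide":[-1,0,0],"angular":[0,0,0]}]'
python3 -m creep '[{"slide":[-1,0,0],"angular":[0,0,0]},{"slide":[-1,0,0],"angular":[0,0,0]},{"slide":[-1,0,0],"angular":[0,0,0]},{"slide":[-1,0,0],"angular":[0,0,0]},{"slide":[-1,0,0],"angular":[0,0,0]}]'
python3 -m creep '[{"slide":[-1,0,0],"angular":[0,0,0]},{"slide":[-1,0,0],"angular":[0,0,0]},{"slide":[-1,0,0],"angular":[0,0,0]},{"slide":[-1,0,0],"angular":[0,0,0]},{"slide":[-1,0,0],"angular":[0,0,0]}]'
python3 -m creep '[{"slide":[-1,0,0],"angular":[0,0,0]},{"slide":[-1,0,0],"angular":[0,0,0]},{"slide":[-1,0,0],"angular":[0,0,0]},{"slide":[-1,0,0],"angular":[0,0,0]},{"slide":[-1,0,0],"angular":[0,0,0]}]'
python3 -m creep '[{"slide":[-1,0,0],"angular":[0,0,0]},{"slide":[-1,0,0],"angular":[0,0,0]},{"slide":[-1,0,0],"angular":[0,0,0]},{"slide":[-0.6,-0.11,0],"angular":[0,0,0]},{"slide":[0,0,0],"angular":[0,0,0]}]'
python3 - <<'E'
from rel import *
st((.5353,-.254,.25))
for n in('top','side'):
    p,d=imaging.read_camera(n); cv2.imwrite(f'pics/{n}1.png',p[:,:,::-1])
E
```

```text
time: 2.6
tool_pos: [0.3778, 0.3195, 0.4042]
tcp_rot: [-1.898, -2.503, 0.001]
wrist_force: [0.9, 0.8, 0.1]
width: 1.001
time: 3.02
tool_pos: [0.4114, 0.1992, 0.4043]
tcp_rot: [-1.898, -2.503, 0.001]
wrist_force: [1.1, -0.5, -0.5]
width: 1.005
time: 3.43
tool_pos: [0.4451, 0.0788, 0.4043]
tcp_rot: [-1.898, -2.503, 0.001]
wrist_force: [0.2, -0.5, -0.3]
width: 0.999
time: 3.85
tool_pos: [0.4787, -0.0415, 0.4043]
tcp_rot: [-1.899, -2.502, 0.0]
wrist_force: [0.6, 0.9, 0.3]
width: 0.999
time: 4.27
tool_pos: [0.5125, -0.1619, 0.4041]
tcp_rot: [-1.898, -2.502, 0.0]
wrist_force: [0.5, 0.0, 0.7]
width: 0.996
time: 4.68
tool_pos: [0.5341, -0.2506, 0.404]
tcp_rot: [-1.902, -2.5, 0.002]
wrist_force: [0.0, -0.1, 0.7]
width: 1.003
t 4.68 tcp [ 0.5341 -0.2506  0.404 ] grasp [ 0.534  -0.2507  0.249 ] ydir 15.49 tilt [-0.0009 -0.0006] F [ 0.   -0.1   0.72] T [ 0.019 -0.006  0.058] w 1.003
need slide rows(x25mm) [-0.14  0.01 -0.04]
```

View pics/side1.png

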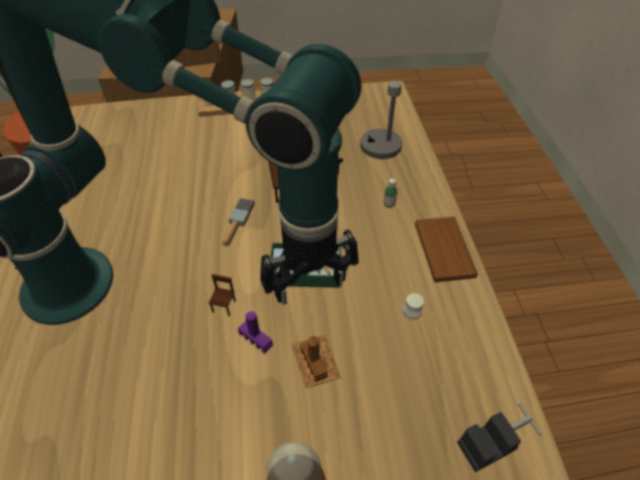

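View pics/top1.png

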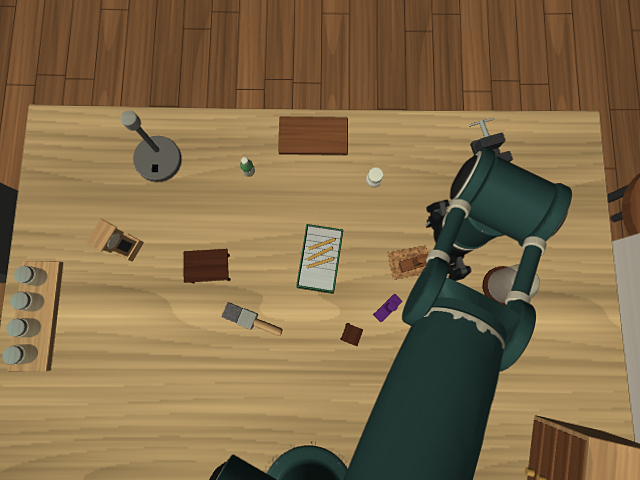

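```bash
python3 -m creep '[{"slide":[-0.14,0.02,0.8],"angular":[0,0,0]},{"slide":[0,0,1],"angular":[0,0,0]},{"slide":[0,0,1],"angular":[0,0,0]},{"slide":[0,0,1],"angular":[0,0,0]},{"slide":[0,0,0.6],"angular":[0,0,0]}]'
python3 -m creep '[{"slide":[0,0,0],"angular":[0,0,0]}]'
python3 - <<'E'
from rel import *
st((.5353,-.254,.063))
p,d=imaging.read_camera('side'); cv2.imwrite(f'pics/s2.png',cv2.resize(p[250:400,230:400,::-1],None,fx=4,fy=4,interpolation=cv2.INTER_CUBIC))
E
```

```text
time: 5.2
tool_pos: [0.5342, -0.2492, 0.2918]
tcp_rot: [-1.895, -2.5, 0.0]
wrist_force: [-0.4, 0.7, 0.1]
width: 1.0
time: 5.28
tool_pos: [0.5334, -0.2488, 0.2901]
tcp_rot: [-1.892, -2.497, 0.002]
wrist_force: [-0.9, 0.4, -1.2]
width: 0.999
t 5.28 tcp [ 0.5334 -0.2488  0.2901] grasp [ 0.5322 -0.2481  0.1351] ydir 15.70 tilt [-0.0077  0.0045] F [-0.93  0.4  -1.16] T [-0.017 -0.022  0.026] w 0.999
need slide rows(x25mm) [-0.28  0.07  2.88]
```

View pics/s2.png

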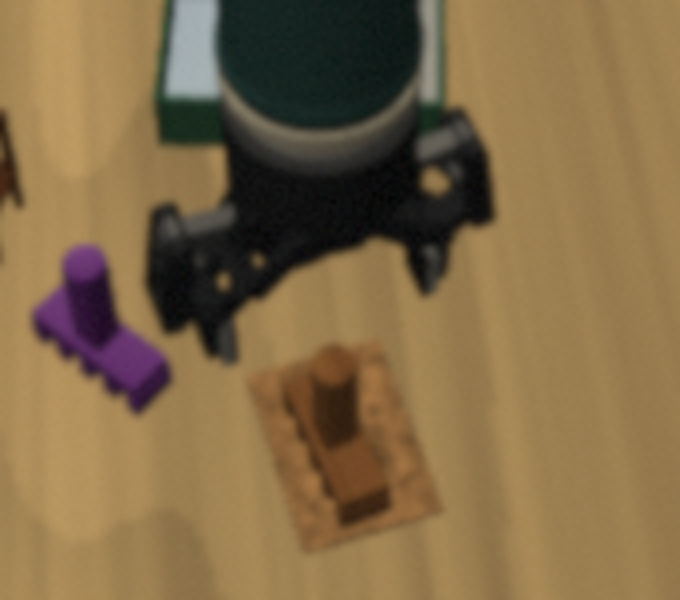

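```bash
python3 -m creep '[{"slide":[0,0,0],"angular":[0,0,0]},{"slide":[0,0,0],"angular":[0,0,0]}]'
python3 - <<'E'
from fit import *
from rel import *
st((.5353,-.254,.063))
print(bot.read_state()['q'])
print('purple',ray_z('top',*T(562,455),.094),ray_z('top',*T(573,396),.028),ray_z('top',*T(611,431),.028))
# measured fingertips in side picture
E
```

```text
time: 5.5
tool_pos: [0.5363, -0.2511, 0.2967]
tcp_rot: [1.896, 2.501, 0.001]
wrist_force: [-0.4, 0.2, 0.3]
width: 0.997
t 5.50 tcp [ 0.5363 -0.2511  0.2967] grasp [ 0.5368 -0.2513  0.1417] ydir 15.67 tilt [ 0.0027 -0.0012] F [-0.41  0.2   0.26] T [-0.002  0.032  0.037] w 0.997
need slide rows(x25mm) [-0.08 -0.09  3.15]
[-4.79924303e-01  1.97879275e-01  1.89353572e+00  1.77038699e-04
  1.04717736e+00 -7.53469658e-01]
purple [ 0.42845738 -0.18418414  0.094     ] [ 0.46065161 -0.20089147  0.028     ] [ 0.44411442 -0.2187867   0.028     ]
```

```bash
python3 -m creep '[{"slide":[-0.08,-0.08,0.5],"angular":[0,0,0]},{"slide":[0,0,0.5],"angular":[0,0,0]},{"slide":[0,0,0.4],"angular":[0,0,0]},{"slide":[0,0,0],"angular":[0,0,0]},{"slide":[0,0,0],"angular":[0,0,0]}]'
python3 - <<'E'
from rel import *
st((.5353,-.254,.063))
p,d=imaging.read_camera('side'); cv2.imwrite(f'pics/s3.png',cv2.resize(p[250:400,230:400,::-1],None,fx=4,fy=4,interpolation=cv2.INTER_CUBIC))
E
```

```text
time: 5.92
tool_pos: [0.5334, -0.2535, 0.258]
tcp_rot: [-1.897, -2.5, 0.001]
wrist_force: [-0.3, -0.6, 0.9]
width: 0.997
t 5.92 tcp [ 0.5334 -0.2535  0.258 ] grasp [ 0.533  -0.2533  0.103 ] ydir 15.61 tilt [-0.0029  0.0016] F [-0.27 -0.61  0.92] T [-0.026  0.009  0.029] w 0.997
need slide rows(x25mm) [-0.06  0.08  1.6 ]
```

View pics/s3.png

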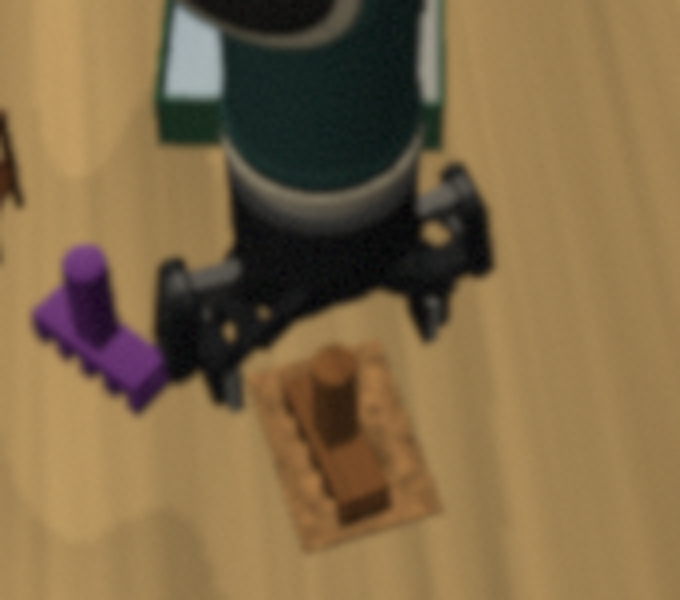

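```bash
python3 -m creep '[{"slide":[-0.02,0,0.3],"angular":[0,0,0]},{"slide":[0,0,0.4],"angular":[0,0,0]},{"slide":[0,0,0.4],"angular":[0,0,0]},{"slide":[0,0,0.3],"angular":[0,0,0]},{"slide":[0,0,0.15],"angular":[0,0,0]}]'
python3 -m creep '[{"slide":[0,0,0],"angular":[0,0,0]},{"slide":[0,0,0],"angular":[0,0,0]},{"slide":[0,0,0],"angular":[0,0,0]},{"slide":[0,0,0],"angular":[0,0,0]}]'
python3 - <<'E'
from rel import *
st((.5353,-.254,.063))
p,d=imaging.read_camera('side'); cv2.imwrite(f'pics/s4.png',cv2.resize(p[250:400,230:400,::-1],None,fx=4,fy=4,interpolation=cv2.INTER_CUBIC))
E
```

```text
time: 6.38
tool_pos: [0.5335, -0.2538, 0.2188]
tcp_rot: [-1.897, -2.5, 0.001]
wrist_force: [-0.4, 0.4, -0.1]
width: 1.0
time: 6.72
tool_pos: [0.5347, -0.2544, 0.2215]
tcp_rot: [1.898, 2.502, 0.0]
wrist_force: [-0.1, -0.3, 1.2]
width: 1.001
t 6.72 tcp [ 0.5347 -0.2544  0.2215] grasp [ 0.5348 -0.2545  0.0665] ydir 15.63 tilt [ 0.001  -0.0006] F [-0.1  -0.35  1.19] T [-0.011  0.018  0.005] w 1.001
need slide rows(x25mm) [0.02 0.02 0.14]
```

View pics/s4.png

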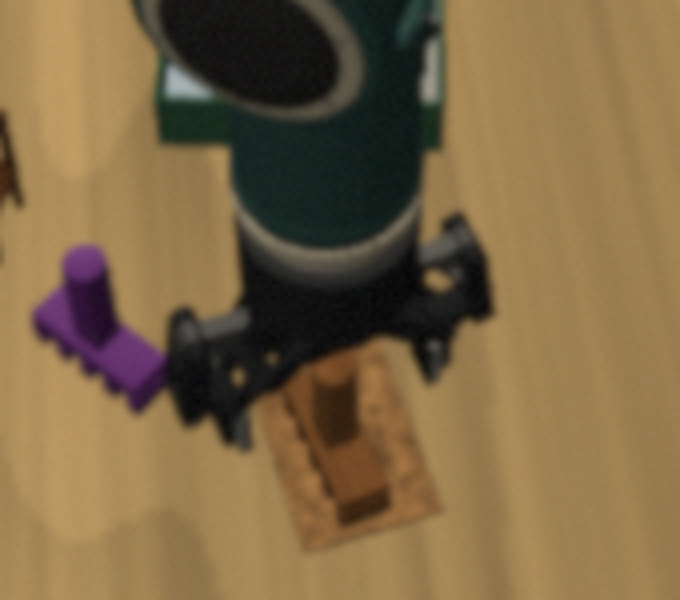

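```bash
python3 -m creep '[{"slide":[0.02,0.02,0.08],"angular":[0,0,0]},{"slide":[0,0,0],"angular":[0,0,0]},{"slide":[0,0,0],"angular":[0,0,0]},{"slide":[0,0,0],"angular":[0,0,0]},{"slide":[0,0,0],"angular":[0,0,0]}]' 1 60
python3 -m creep '[{"slide":[0,0,0],"angular":[0,0,0]},{"slide":[0,0,0],"angular":[0,0,0]},{"slide":[0,0,0],"angular":[0,0,0]},{"slide":[0,0,0],"angular":[0,0,0]},{"slide":[0,0,0],"angular":[0,0,0]}]'
python3 - <<'E'
from rel import *
st((.5353,-.254,.063))
E
```

```text
time: 7.18
tool_pos: [0.5347, -0.2536, 0.219]
tcp_rot: [1.899, 2.503, 0.0]
wrist_force: [0.3, -0.1, 0.7]
width: 0.298
time: 7.6
tool_pos: [0.5347, -0.2537, 0.2191]
tcp_rot: [1.899, 2.503, -0.0]
wrist_force: [-0.2, 0.8, 0.6]
width: 0.202
t 7.60 tcp [ 0.5347 -0.2537  0.2191] grasp [ 0.5348 -0.2537  0.0641] ydir 15.63 tilt [ 0.0001 -0.0001] F [-0.19  0.83  0.65] T [-0.01   0.084 -0.024] w 0.202
need slide rows(x25mm) [-0.02  0.02  0.04]
```

```bash
python3 -m creep '[{"slide":[0,0,-0.2],"angular":[0,0,0]},{"slide":[0,0,-0.4],"angular":[0,0,0]},{"slide":[0,0,-0.6],"angular":[0,0,0]},{"slide":[0,0,-0.6],"angular":[0,0,0]},{"slide":[0,0,-0.6],"angular":[0,0,0]}]'
python3 -m creep '[{"slide":[0,0,-0.6],"angular":[0,0,0]},{"slide":[0,0,-0.4],"angular":[0,0,0]},{"slide":[0,0,-0.2],"angular":[0,0,0]},{"slide":[0,0,0],"angular":[0,0,0]},{"slide":[0,0,0],"angular":[0,0,0]}]'
python3 -m creep '[{"slide":[0,0,0],"angular":[0,0,1]},{"slide":[0,0,0],"angular":[0,0,1]},{"slide":[0,0,0],"angular":[0,0,1]},{"slide":[0,0,0],"angular":[0,0,1]},{"slide":[0,0,0],"angular":[0,0,1]}]'
python3 -m creep '[{"slide":[0,0,0],"angular":[0,0,0.9]},{"slide":[0,0,0],"angular":[0,0,0]},{"slide":[0,0,0],"angular":[0,0,0]}]'
python3 - <<'E'
from rel import *
st((.4885,-.0127,.164))
E
```

```text
time: 8.02
tool_pos: [0.5346, -0.2536, 0.2799]
tcp_rot: [-1.899, -2.503, 0.0]
wrist_force: [0.6, -0.9, -1.5]
width: 0.204
time: 8.43
tool_pos: [0.5345, -0.2536, 0.3089]
tcp_rot: [1.899, 2.503, 0.0]
wrist_force: [-0.2, 0.3, -1.6]
width: 0.203
time: 8.85
tool_pos: [0.5341, -0.2533, 0.3072]
tcp_rot: [-2.306, -2.129, 0.002]
wrist_force: [-0.6, 0.2, -1.7]
width: 0.206
time: 9.1
tool_pos: [0.5343, -0.2534, 0.3076]
tcp_rot: [-2.367, -2.062, 0.001]
wrist_force: [-0.3, 1.0, -1.4]
width: 0.206
t 9.10 tcp [ 0.5343 -0.2534  0.3076] grasp [ 0.534  -0.2533  0.1526] ydir -7.87 tilt [-0.002   0.0011] F [-0.26  1.02 -1.43] T [-0.024  0.035  0.004] w 0.206
need slide rows(x25mm) [ 9.28 -3.12 -0.44]
```

```bash
python3 -m creep '[{"slide":[0.4,-0.1,0],"angular":[0,0,0]},{"slide":[0.8,-0.3,0],"angular":[0,0,0]},{"slide":[1,-0.4,0],"angular":[0,0,0]},{"slide":[1,-0.4,0],"angular":[0,0,0]},{"slide":[1,-0.4,0],"angular":[0,0,0]}]'
python3 -m creep '[{"slide":[1,-0.4,0],"angular":[0,0,0]},{"slide":[1,-0.4,0],"angular":[0,0,0]},{"slide":[1,-0.3,0],"angular":[0,0,0]},{"slide":[1,-0.2,0],"angular":[0,0,0]},{"slide":[0.7,-0.12,0],"angular":[0,0,0]}]'
python3 -m creep '[{"slide":[0.38,-0.1,0],"angular":[0,0,0]},{"slide":[0,0,0],"angular":[0,0,0]},{"slide":[0,0,0],"angular":[0,0,0]},{"slide":[0,0,0],"angular":[0,0,0]},{"slide":[0,0,0],"angular":[0,0,0]}]'
python3 - <<'E'
from rel import *
st((.4885,-.0127,.124))
for n in('top','side'):
    p,d=imaging.read_camera(n); cv2.imwrite(f'pics/{n}5.png',p[:,:,::-1])
    c=p[190:320,240:400,::-1]
    cv2.imwrite(f'pics/{n}5c.png',cv2.resize(c,None,fx=4,fy=4,interpolation=cv2.INTER_CUBIC))
    print(bot.read_state()['wrist_force'])
E
```

```text
time: 9.52
tool_pos: [0.5089, -0.1426, 0.3085]
tcp_rot: [-2.369, -2.062, 0.0]
wrist_force: [1.0, -0.1, -1.4]
width: 0.203
time: 9.93
tool_pos: [0.4896, -0.0204, 0.3087]
tcp_rot: [-2.368, -2.063, -0.0]
wrist_force: [0.1, -0.0, -1.3]
width: 0.202
time: 10.35
tool_pos: [0.4897, -0.0139, 0.3089]
tcp_rot: [2.371, 2.06, -0.0]
wrist_force: [0.6, -0.7, -1.6]
width: 0.203
t 10.35 tcp [ 0.4897 -0.0139  0.3089] grasp [ 0.4898 -0.014   0.1539] ydir -8.02 tilt [ 0.0001 -0.0004] F [ 0.63 -0.72 -1.56] T [0.006 0.02  0.023] w 0.203
need slide rows(x25mm) [ 0.04 -0.06  1.2 ]
[ 0.0647993  -0.54030288 -1.08249092]
[ 0.69665489  0.0106456  -1.41324938]
```

View pics/side5c.png

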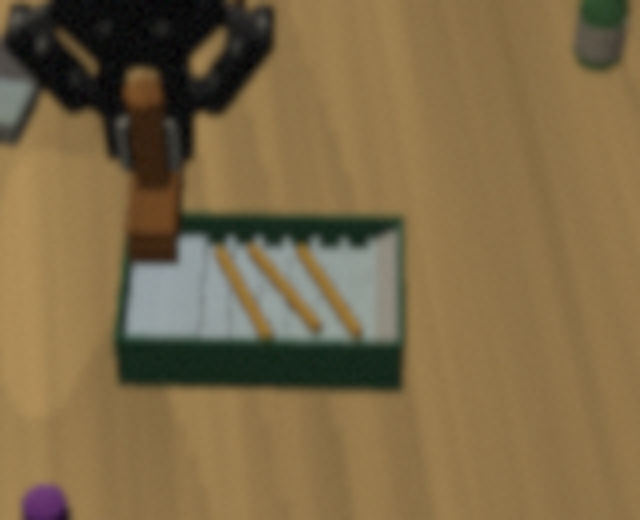

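View pics/top5.png

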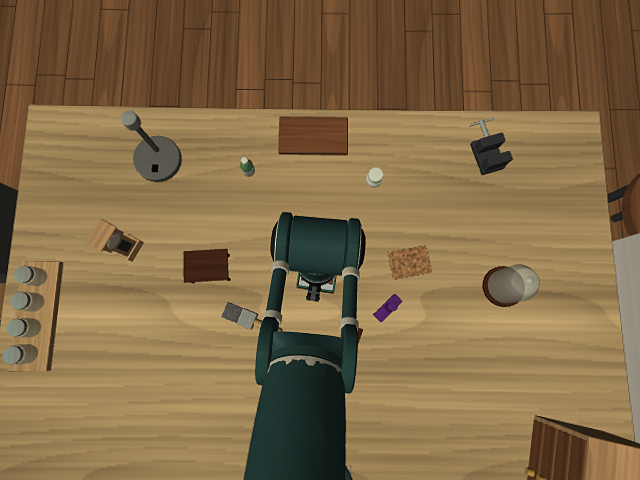

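```bash
python3 -m creep '[{"slide":[0.04,-0.05,0.3],"angular":[0,0,0]},{"slide":[0,0,0.5],"angular":[0,0,0]},{"slide":[0,0,0.5],"angular":[0,0,0]},{"slide":[0,0,0.3],"angular":[0,0,0]},{"slide":[0,0,0.1],"angular":[0,0,0]}]'
python3 -m creep '[{"slide":[0,0,0],"angular":[0,0,0]},{"slide":[0,0,0],"angular":[0,0,0]},{"slide":[0,0,0],"angular":[0,0,0]},{"slide":[0,0,0],"angular":[0,0,0]}]'
python3 - <<'E'
from rel import *
st((.4885,-.0127,.091))
for n in('top','side'):
    p,d=imaging.read_camera(n)
    c=p[210:320,250:380,::-1]
    cv2.imwrite(f'pics/{n}6c.png',cv2.resize(c,None,fx=5,fy=5,interpolation=cv2.INTER_CUBIC))
    print(bot.read_state()['wrist_force'])
E
```

```text
time: 10.87
tool_pos: [0.4875, -0.0121, 0.2644]
tcp_rot: [-2.369, -2.059, 0.004]
wrist_force: [0.7, 0.7, -2.1]
width: 0.2
time: 11.2
tool_pos: [0.489, -0.012, 0.2672]
tcp_rot: [2.37, 2.061, 0.002]
wrist_force: [-0.3, 0.1, -2.5]
width: 0.205
t 11.20 tcp [ 0.489  -0.012   0.2672] grasp [ 0.4892 -0.012   0.1122] ydir -7.97 tilt [ 0.0015 -0.0001] F [-0.29  0.11 -2.5 ] T [-0.013  0.028 -0.011] w 0.205
need slide rows(x25mm) [-0.03 -0.03  0.85]
[-0.12189359 -0.29826012 -1.50726362]
[ 0.59991811 -0.76864514 -1.24655618]
```

View pics/side6c.png

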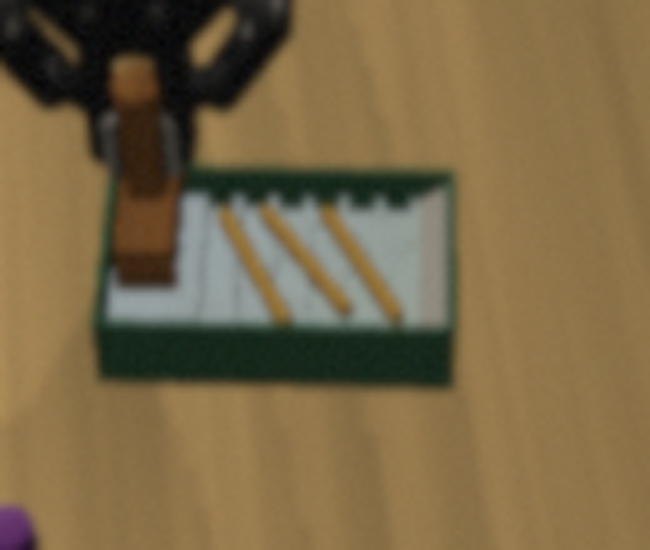

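View pics/top6c.png

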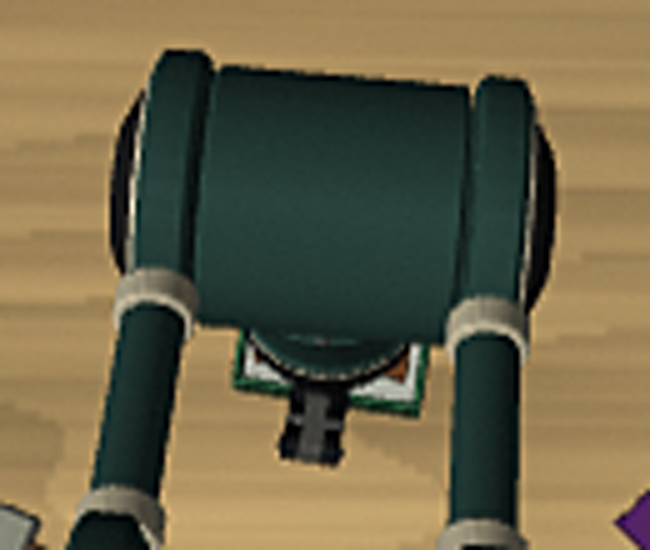

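Run:
```python
from rel import *
a=np.radians(-8);c,s=np.cos(a),np.sin(a)
def L(lx,ly,z): 
    q=proj('side',np.array([.489+c*lx-s*ly,-.012+s*lx+c*ly,z])); return np.round([(q[0]-250+.5)*5,(q[1]-210+.5)*5])
for z in(.051,.069,.079): print(z,L(-.013,-.036,z),L(.013,-.036,z),L(-.013,.036,z))
print(L(0,0,.145))
```

```text
0.051 [118. 290.] [179. 291.] [132. 162.]
0.069 [115. 263.] [177. 265.] [129. 135.]
0.079 [113. 248.] [175. 250.] [128. 120.]
[141.  78.]
```

```bash
python3 -m creep '[{"slide":[-0.02,-0.02,0.1],"angular":[0,0,0]},{"slide":[0,0,0.2],"angular":[0,0,0]},{"slide":[0,0,0.2],"angular":[0,0,0]},{"slide":[0,0,0.2],"angular":[0,0,0]},{"slide":[0,0,0.1],"angular":[0,0,0]}]'
python3 -m creep '[{"slide":[0,0,0.05],"angular":[0,0,0]},{"slide":[0,0,0],"angular":[0,0,0]},{"slide":[0,0,0],"angular":[0,0,0]},{"slide":[0,0,0],"angular":[0,0,0]},{"slide":[0,0,0],"angular":[0,0,0]}]'
python3 - <<'E'
from rel import *
st((.4885,-.0127,.091))
E
```

```text
time: 11.72
tool_pos: [0.4874, -0.0123, 0.2452]
tcp_rot: [-2.369, -2.061, 0.002]
wrist_force: [0.6, -0.0, -1.8]
width: 0.203
time: 12.13
tool_pos: [0.4881, -0.0123, 0.2455]
tcp_rot: [2.37, 2.061, 0.001]
wrist_force: [0.1, -0.5, -1.6]
width: 0.205
t 12.13 tcp [ 0.4881 -0.0123  0.2455] grasp [ 0.4882 -0.0124  0.0905] ydir -7.97 tilt [ 0.0006 -0.0001] F [ 0.12 -0.5  -1.61] T [ 0.    -0.02  -0.035] w 0.205
need slide rows(x25mm) [-0.01  0.01 -0.02]
```

```bash
cat > f.sh <<'E'
grep -E 'tool_pos|wrist' | tr '\n' ' '; echo
E
python3 -m creep '[{"slide":[0,0,0.04],"angular":[0,0,0]},{"slide":[0,0,0.04],"angular":[0,0,0]},{"slide":[0,0,0],"angular":[0,0,0]}]'|sh f.sh
python3 -m creep '[{"slide":[0,0,0.04],"angular":[0,0,0]},{"slide":[0,0,0],"angular":[0,0,0]}]'|sh f.sh
python3 -m creep '[{"slide":[0,0,0.04],"angular":[0,0,0]},{"slide":[0,0,0],"angular":[0,0,0]}]'|sh f.sh
```

```text
tool_pos: [0.4879, -0.0123, 0.2431] wrist_force: [1.0, -0.8, -2.3] 
tool_pos: [0.4879, -0.0123, 0.242] wrist_force: [0.2, 0.4, -1.4] 
tool_pos: [0.4879, -0.0123, 0.241] wrist_force: [-0.3, -0.4, -0.7]
```

```bash
python3 -m creep '[{"slide":[0,0,0.02],"angular":[0,0,0]},{"slide":[0,0,0],"angular":[0,0,0]}]'|sh f.sh
python3 -m creep '[{"slide":[0,0,0.02],"angular":[0,0,0]},{"slide":[0,0,0],"angular":[0,0,0]}]'|sh f.sh
```

```text
tool_pos: [0.4879, -0.0123, 0.2406] wrist_force: [0.7, 0.8, -0.9] 
tool_pos: [0.488, -0.0123, 0.2403] wrist_force: [-0.6, -0.1, -0.4]
```

```bash
python3 -m creep '[{"slide":[0,0,0.02],"angular":[0,0,0]},{"slide":[0,0,0],"angular":[0,0,0]}]'|sh f.sh
python3 -m creep '[{"slide":[0,0,0.02],"angular":[0,0,0]},{"slide":[0,0,0],"angular":[0,0,0]}]'|sh f.sh
```

```text
tool_pos: [0.4881, -0.0123, 0.24] wrist_force: [-1.0, -0.0, 1.5] 
tool_pos: [0.4881, -0.0124, 0.2396] wrist_force: [0.7, 0.6, 3.5]
```

Run:
```python
from rel import *
F=[]
for i in range(4):
    imaging.read_camera('side'); F.append(bot.read_state()['wrist_force'])
print(np.round(F,2)); st()
```

```text
[[-0.41 -0.01  2.71]
 [-1.34  0.97  3.14]
 [-0.89  0.14  3.35]
 [-0.95  0.17  4.16]]
t 13.58 tcp [ 0.4881 -0.0123  0.2395] grasp [ 0.4882 -0.0124  0.0845] ydir -7.97 tilt [ 0.0006 -0.0001] F [-0.95  0.17  4.16] T [ 0.045  0.22  -0.042] w 0.203
```

```bash
python3 -m creep '[{"slide":[0,0.04,0],"angular":[0,0,0]},{"slide":[0,0.08,0],"angular":[0,0,0]},{"slide":[0,0.08,0],"angular":[0,0,0]}]'|sh f.sh
python3 -m creep '[{"slide":[0,0.08,0],"angular":[0,0,0]},{"slide":[0,0.08,0],"angular":[0,0,0]},{"slide":[0,0.08,0],"angular":[0,0,0]}]'|sh f.sh
```

```text
tool_pos: [0.4931, -0.013, 0.2394] wrist_force: [-1.6, 0.5, 4.8] 
tool_pos: [0.4991, -0.0139, 0.2393] wrist_force: [-1.7, 1.3, 4.6]
```

```bash
python3 -m creep '[{"slide":[0,0.08,-0.01],"angular":[0,0,0]},{"slide":[0,0.08,-0.005],"angular":[0,0,0]},{"slide":[0,0.08,0],"angular":[0,0,0]}]'|sh f.sh
python3 -m creep '[{"slide":[0,0.08,0],"angular":[0,0,0]},{"slide":[0,0.08,0],"angular":[0,0,0]},{"slide":[0,0.08,0],"angular":[0,0,0]}]'|sh f.sh
```

```text
tool_pos: [0.505, -0.0147, 0.2395] wrist_force: [-1.6, 0.7, 3.8] 
tool_pos: [0.5109, -0.0155, 0.2395] wrist_force: [-1.0, -0.8, 3.9]
```

```bash
python3 -m creep '[{"slide":[0,0.06,-0.01],"angular":[0,0,0]},{"slide":[0,0.06,0],"angular":[0,0,0]},{"slide":[0,0.06,0],"angular":[0,0,0]}]'|sh f.sh
python3 -m creep '[{"slide":[0,0.06,0],"angular":[0,0,0]},{"slide":[0,0.06,0],"angular":[0,0,0]},{"slide":[0,0.06,0],"angular":[0,0,0]}]'|sh f.sh
python3 - <<'E'
from rel import *
p,d=imaging.read_camera('side'); st()
cv2.imwrite(f'pics/s7.png',cv2.resize(p[210:320,250:380,::-1],None,fx=5,fy=5,interpolation=cv2.INTER_CUBIC))
E
```

```text
tool_pos: [0.5153, -0.0162, 0.2397] wrist_force: [-1.3, -0.6, 2.8] 
tool_pos: [0.5197, -0.0168, 0.2397] wrist_force: [-0.9, 0.4, 1.6] 
t 15.13 tcp [ 0.52   -0.0168  0.2398] grasp [ 0.5201 -0.0168  0.0848] ydir -7.97 tilt [ 0.0005 -0.0001] F [0.08 0.01 2.48] T [-0.013  0.085  0.042] w 0.204
```

View pics/s7.png

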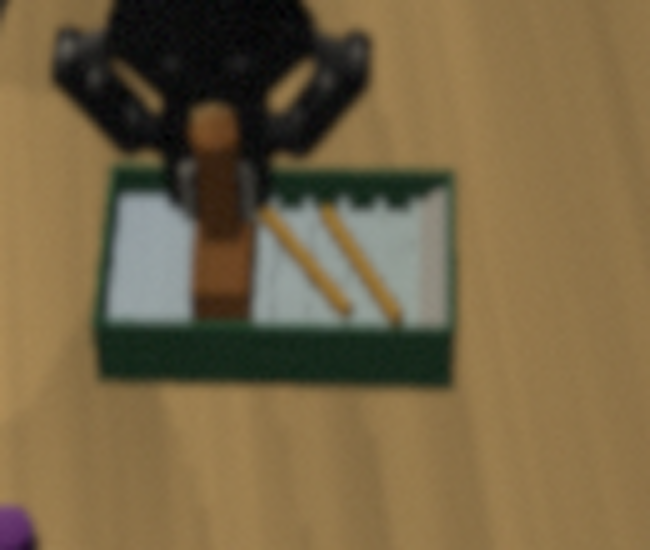

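```bash
python3 -m creep '[{"slide":[0,0.06,0.008],"angular":[0,0,0]},{"slide":[0,0.06,0],"angular":[0,0,0]},{"slide":[0,0.06,0],"angular":[0,0,0]}]'|sh f.sh
python3 -m creep '[{"slide":[0,0.06,0],"angular":[0,0,0]},{"slide":[0,0.06,0],"angular":[0,0,0]},{"slide":[0,0.06,0],"angular":[0,0,0]}]'|sh f.sh
python3 -m creep '[{"slide":[0,0.06,0],"angular":[0,0,0]},{"slide":[0,0.06,0],"angular":[0,0,0]},{"slide":[0,0.06,0],"angular":[0,0,0]}]'|sh f.sh
```

```text
tool_pos: [0.5242, -0.0174, 0.2396] wrist_force: [-0.9, -0.8, 2.6] 
tool_pos: [0.5287, -0.018, 0.2396] wrist_force: [-1.1, -0.2, 2.7] 
tool_pos: [0.5332, -0.0186, 0.2396] wrist_force: [-0.4, 0.7, 3.5]
```

```bash
python3 -m creep '[{"slide":[0,0.06,0],"angular":[0,0,0]},{"slide":[0,0.06,0],"angular":[0,0,0]},{"slide":[0,0.06,0],"angular":[0,0,0]}]'|sh f.sh
python3 -m creep '[{"slide":[0,0.06,0],"angular":[0,0,0]},{"slide":[0,0.06,0],"angular":[0,0,0]},{"slide":[0,0.06,0],"angular":[0,0,0]}]'|sh f.sh
python3 - <<'E'
from rel import *
p,d=imaging.read_camera('side'); st()
cv2.imwrite(f'pics/s8.png',cv2.resize(p[210:320,250:380,::-1],None,fx=5,fy=5,interpolation=cv2.INTER_CUBIC))
E
```

```text
tool_pos: [0.5376, -0.0193, 0.2396] wrist_force: [-1.7, 1.1, 2.9] 
tool_pos: [0.5421, -0.0199, 0.2396] wrist_force: [-1.3, -0.9, 3.7] 
t 16.43 tcp [ 0.5423 -0.02    0.2397] grasp [ 0.5424 -0.02    0.0847] ydir -7.97 tilt [ 0.0005 -0.0001] F [-0.75  0.66  2.83] T [-0.056  0.159  0.011] w 0.203
```

View pics/s8.png

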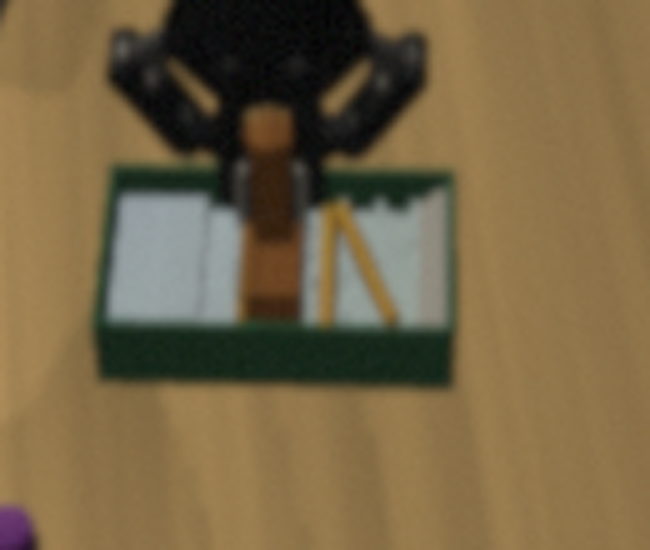

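```bash
python3 -m creep '[{"slide":[0,0.05,0],"angular":[0,0,0]},{"slide":[0,0.05,0],"angular":[0,0,0]},{"slide":[0,0.05,0],"angular":[0,0,0]}]'|sh f.sh
python3 -m creep '[{"slide":[0,0.05,0],"angular":[0,0,0]},{"slide":[0,0.05,0],"angular":[0,0,0]},{"slide":[0,0.05,0],"angular":[0,0,0]}]'|sh f.sh
python3 -m creep '[{"slide":[0,0.05,0],"angular":[0,0,0]},{"slide":[0,0.05,0],"angular":[0,0,0]},{"slide":[0,0.05,0],"angular":[0,0,0]}]'|sh f.sh
python3 - <<'E'
from rel import *
p,d=imaging.read_camera('side'); st()
cv2.imwrite(f'pics/s9.png',cv2.resize(p[210:320,250:380,::-1],None,fx=5,fy=5,interpolation=cv2.INTER_CUBIC))
E
```

```text
tool_pos: [0.5457, -0.0204, 0.2396] wrist_force: [-1.3, -0.1, 3.0] 
tool_pos: [0.5495, -0.0209, 0.2396] wrist_force: [-1.6, 0.0, 2.7] 
tool_pos: [0.5532, -0.0215, 0.2396] wrist_force: [-1.3, -0.1, 3.0] 
t 17.23 tcp [ 0.5534 -0.0215  0.2397] grasp [ 0.5535 -0.0215  0.0847] ydir -7.97 tilt [ 0.0005 -0.    ] F [-0.69  0.05  3.32] T [0.025 0.169 0.012] w 0.210
```

View pics/s9.png

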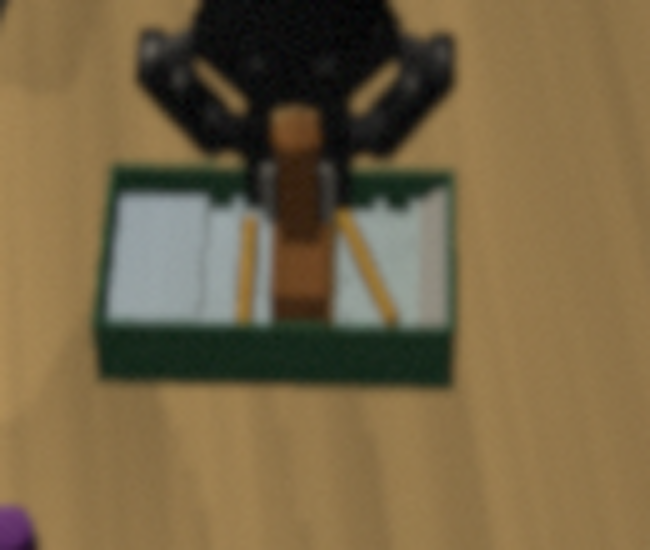

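```bash
python3 -m creep '[{"slide":[0,0.05,0],"angular":[0,0,0]},{"slide":[0,0.05,0],"angular":[0,0,0]},{"slide":[0,0.05,0],"angular":[0,0,0]}]'|sh f.sh
python3 -m creep '[{"slide":[0,0.05,0],"angular":[0,0,0]},{"slide":[0,0.05,0],"angular":[0,0,0]},{"slide":[0,0.05,0],"angular":[0,0,0]}]'|sh f.sh
python3 -m creep '[{"slide":[0,0.05,0],"angular":[0,0,0]},{"slide":[0,0.05,0],"angular":[0,0,0]},{"slide":[0,0.05,0],"angular":[0,0,0]}]'|sh f.sh
python3 - <<'E'
from rel import *
p,d=imaging.read_camera('side'); st()
cv2.imwrite(f'pics/s10.png',cv2.resize(p[210:320,250:380,::-1],None,fx=5,fy=5,interpolation=cv2.INTER_CUBIC))
E
```

```text
tool_pos: [0.5568, -0.022, 0.2396] wrist_force: [-1.0, 0.3, 2.8] 
tool_pos: [0.5606, -0.0225, 0.2396] wrist_force: [-0.9, -0.6, 2.8] 
tool_pos: [0.5643, -0.023, 0.2396] wrist_force: [-1.4, 1.6, 2.0] 
t 18.03 tcp [ 0.5645 -0.0231  0.2397] grasp [ 0.5646 -0.0231  0.0847] ydir -7.97 tilt [ 0.0004 -0.0001] F [-0.59  0.15  3.26] T [-0.01   0.122 -0.031] w 0.202
```

View pics/s10.png

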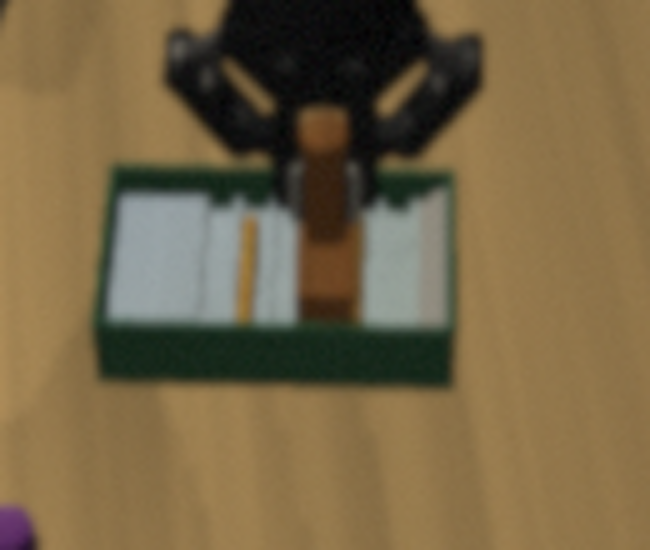

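```bash
python3 -m creep '[{"slide":[0,0.05,0],"angular":[0,0,0]},{"slide":[0,0.05,0],"angular":[0,0,0]},{"slide":[0,0.05,0],"angular":[0,0,0]},{"slide":[0,0.05,0],"angular":[0,0,0]}]'|sh f.sh
python3 -m creep '[{"slide":[0,0.05,0],"angular":[0,0,0]},{"slide":[0,0.05,0],"angular":[0,0,0]},{"slide":[0,0.05,0],"angular":[0,0,0]},{"slide":[0,0.05,0],"angular":[0,0,0]}]'|sh f.sh
python3 -m creep '[{"slide":[0,0.06,0],"angular":[0,0,0]},{"slide":[0,0.06,0],"angular":[0,0,0]},{"slide":[0,0.06,0],"angular":[0,0,0]},{"slide":[0,0.06,0],"angular":[0,0,0]}]'|sh f.sh
```

```text
tool_pos: [0.5693, -0.0237, 0.2396] wrist_force: [-2.7, 0.9, 3.4] 
tool_pos: [0.5742, -0.0244, 0.2396] wrist_force: [-2.1, 0.7, 2.7] 
tool_pos: [0.5802, -0.0253, 0.2396] wrist_force: [-1.4, -0.3, 2.8]
```

```bash
python3 -m creep '[{"slide":[0,0.06,0],"angular":[0,0,0]},{"slide":[0,0.06,0],"angular":[0,0,0]},{"slide":[0,0.06,0],"angular":[0,0,0]},{"slide":[0,0.06,0],"angular":[0,0,0]}]'|sh f.sh
python3 -m creep '[{"slide":[0,0.06,0],"angular":[0,0,0]},{"slide":[0,0.06,0],"angular":[0,0,0]},{"slide":[0,0.04,0],"angular":[0,0,0]}]'|sh f.sh
python3 -m creep '[{"slide":[0,0.04,0],"angular":[0,0,0]},{"slide":[0,0,0],"angular":[0,0,0]}]'|sh f.sh
python3 - <<'E'
from rel import *
p,d=imaging.read_camera('side'); st()
cv2.imwrite(f'pics/s11.png',cv2.resize(p[210:320,250:380,::-1],None,fx=5,fy=5,interpolation=cv2.INTER_CUBIC))
E
```

```text
tool_pos: [0.5861, -0.0261, 0.2396] wrist_force: [-0.6, 0.4, 2.6] 
tool_pos: [0.5901, -0.0266, 0.2396] wrist_force: [-0.1, 0.1, 2.7] 
tool_pos: [0.5912, -0.0268, 0.2397] wrist_force: [-1.1, 0.8, 3.2] 
t 19.83 tcp [ 0.5911 -0.0268  0.2397] grasp [ 0.5912 -0.0268  0.0847] ydir -7.97 tilt [ 0.0005 -0.0001] F [0.14 0.15 2.97] T [0.018 0.037 0.026] w 0.199
```

View pics/s11.png

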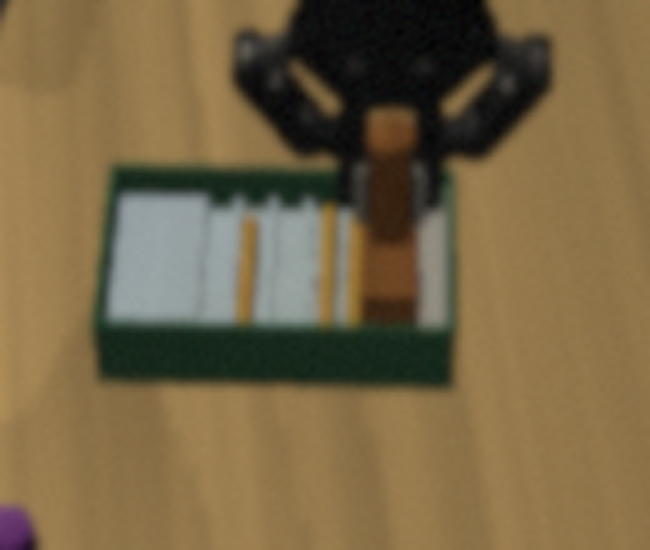

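```bash
python3 -m creep '[{"slide":[0,0.04,0],"angular":[0,0,0]},{"slide":[0,0,0],"angular":[0,0,0]}]'|sh f.sh
python3 -m creep '[{"slide":[0,0.04,0],"angular":[0,0,0]},{"slide":[0,0,0],"angular":[0,0,0]}]'|sh f.sh
python3 -m creep '[{"slide":[0,0.04,0],"angular":[0,0,0]},{"slide":[0,0,0],"angular":[0,0,0]}]'|sh f.sh
```

```text
tool_pos: [0.592, -0.0269, 0.2396] wrist_force: [-0.7, -0.1, 2.7] 
tool_pos: [0.593, -0.027, 0.2396] wrist_force: [-0.9, 0.2, 3.0] 
tool_pos: [0.594, -0.0272, 0.2396] wrist_force: [-0.2, 0.4, 3.2]
```

```bash
python3 -m creep '[{"slide":[0,0,-0.05],"angular":[0,0,0]},{"slide":[0,0,-0.2],"angular":[0,0,0]},{"slide":[0,0,-0.4],"angular":[0,0,0]},{"slide":[0,0,-0.6],"angular":[0,0,0]},{"slide":[0,0,-0.6],"angular":[0,0,0]}]'|sh f.sh
python3 -m creep '[{"slide":[0,0,-0.6],"angular":[0,0,0]},{"slide":[0,0,-0.6],"angular":[0,0,0]},{"slide":[0,0,-0.4],"angular":[0,0,0]},{"slide":[0,0,-0.2],"angular":[0,0,0]},{"slide":[0,0,0],"angular":[0,0,0]}]'|sh f.sh
python3 - <<'E'
from rel import *
p,d=imaging.read_camera('side'); st()
cv2.imwrite(f'pics/s12.png',cv2.resize(p[210:320,250:380,::-1],None,fx=5,fy=5,interpolation=cv2.INTER_CUBIC))
E
```

```text
tool_pos: [0.5935, -0.0271, 0.2861] wrist_force: [0.2, -0.4, -1.7] 
tool_pos: [0.5944, -0.0272, 0.3327] wrist_force: [0.1, 0.1, -1.2] 
t 21.22 tcp [ 0.594  -0.0272  0.3314] grasp [ 0.5942 -0.0272  0.1764] ydir -7.97 tilt [ 0.0011 -0.0001] F [ 0.72  0.19 -0.82] T [ 0.008 -0.011 -0.042] w 0.201
```

View pics/s12.png

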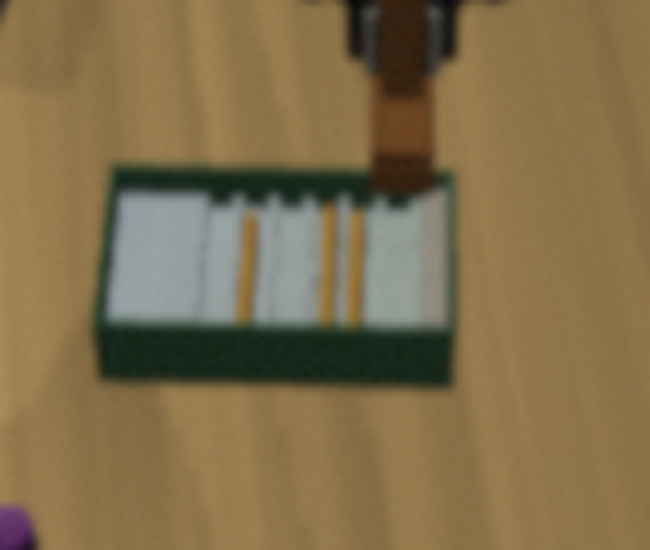

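Run:
```python
from rel import *
p,d=imaging.read_camera('side')
cv2.imwrite('pics/s13.png',cv2.resize(p[240:285,265:345,::-1],None,fx=10,fy=10,interpolation=cv2.INTER_CUBIC))
hsv=cv2.cvtColor(p,cv2.COLOR_RGB2HSV)
ca,sa=np.cos(np.radians(-8)),np.sin(np.radians(-8))
n,lab,stt,_=cv2.connectedComponentsWithStats(((hsv[:,:,1]>110)&(hsv[:,:,0]<30)&(hsv[:,:,0]>10)).astype(np.uint8)[240:278,270:340])
for i in range(1,n):
    if stt[i,4]<20: continue
    vs,us=np.nonzero(lab==i); P=np.array([pix_d('side',u+270,v+240,d[v+240,u+270]) for u,v in zip(us,vs)])
    q=P[:,:2]-[.5435,-.0205]; l=np.c_[q[:,0]*ca+q[:,1]*sa,-q[:,0]*sa+q[:,1]*ca]
    print(i,stt[i,4],'local med',np.round(np.median(l,0)*1e3,1),'zmed',np.median(P[:,2]).round(4),'z10/90',np.percentile(P[:,2],[10,90]).round(4),'ends',np.round(l[[0,-1]]*1e3,1).tolist())
for lx in(-60,-50,-20,-4,12,28,44):
    w=np.array([.5435+ca*lx*1e-3,-.0205+sa*lx*1e-3,.024]);u,v=map(int,np.round(proj('side',w)));print(lx,pix_d('side',u,v,d[v,u])[2].round(4))
```

```text
1 281 local med [23.9 81.6] zmed 0.001 z10/90 [-0.0024  0.1382] ends [[-89.8, 86.2], [-86.8, 51.3]]
2 52 local med [19.9  2.6] zmed 0.0231 z10/90 [0.021  0.0255] ends [[18.4, 41.5], [21.1, -41.9]]
3 44 local med [32.2 -0.3] zmed 0.0233 z10/90 [0.0215 0.0258] ends [[32.2, 34.2], [33.5, -28.2]]
4 44 local med [-15.8  -0.1] zmed 0.0235 z10/90 [0.0216 0.0265] ends [[-16.8, 22.7], [-12.9, -43.6]]
-60 0.0226
-50 0.0235
-20 0.0259
-4 0.0237
12 0.0135
28 0.0189
44 0.0229
```

View pics/s13.png

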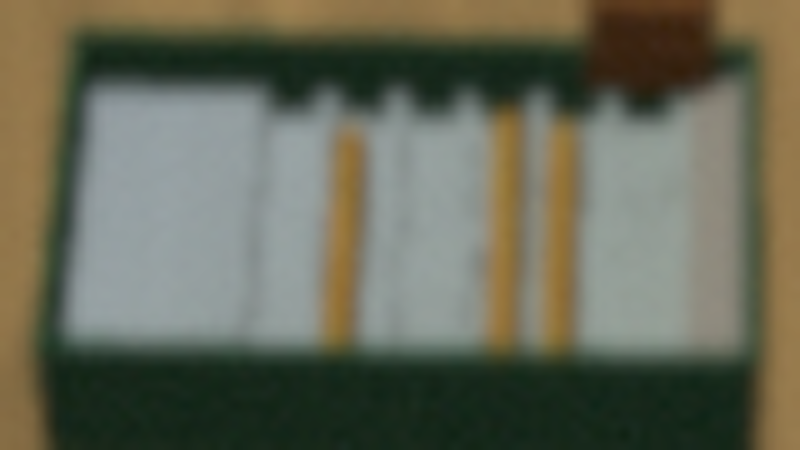

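All three rods are down: their tops sit at about 23 mm, level with the ridges, in the grooves at x ≈ -12, 20 and 36. Next I take the rake back to the mat centre at (0.541, -0.246), yaw 11.5°.

```bash
python3 -m creep '[{"slide":[0,0,0],"angular":[0,0,-1]},{"slide":[0,0,0],"angular":[0,0,-1]},{"slide":[0,0,0],"angular":[0,0,-1]},{"slide":[0,0,0],"angular":[0,0,-1]},{"slide":[0,0,0],"angular":[0,0,-0.87]}]'|sh f.sh
python3 -m creep '[{"slide":[0,0,0],"angular":[0,0,0]},{"slide":[0,0,0],"angular":[0,0,0]}]'|sh f.sh
python3 - <<'E'
from rel import *
st((.541,-.246,.165))
E
```

```text
tool_pos: [0.5933, -0.0271, 0.3291] wrist_force: [0.3, 0.3, -1.6] 
tool_pos: [0.5935, -0.0271, 0.3295] wrist_force: [-0.5, -0.3, -1.5] 
t 21.85 tcp [ 0.5935 -0.0271  0.3295] grasp [ 0.5931 -0.0271  0.1745] ydir 11.41 tilt [-0.0023  0.0002] F [-0.5  -0.32 -1.52] T [ 0.022 -0.026  0.008] w 0.203
need slide rows(x25mm) [-8.17 -3.78  0.38]
```

```bash
python3 -m creep '[{"slide":[-0.4,-0.2,0],"angular":[0,0,0]},{"slide":[-0.8,-0.4,0],"angular":[0,0,0]},{"slide":[-1,-0.5,0],"angular":[0,0,0]},{"slide":[-1,-0.5,0],"angular":[0,0,0]},{"slide":[-1,-0.5,0],"angular":[0,0,0]}]'|sh f.sh
python3 -m creep '[{"slide":[-1,-0.5,0],"angular":[0,0,0]},{"slide":[-1,-0.4,0],"angular":[0,0,0]},{"slide":[-0.9,-0.4,0],"angular":[0,0,0]},{"slide":[-0.7,-0.3,0],"angular":[0,0,0]},{"slide":[-0.37,-0.08,0],"angular":[0,0,0]}]'|sh f.sh
python3 -m creep '[{"slide":[0,0,0],"angular":[0,0,0]},{"slide":[0,0,0],"angular":[0,0,0]},{"slide":[0,0,0],"angular":[0,0,0]},{"slide":[0,0,0],"angular":[0,0,0]}]'|sh f.sh
python3 - <<'E'
from rel import *
st((.541,-.246,.075))
E
```

```text
tool_pos: [0.5626, -0.142, 0.3306] wrist_force: [0.1, -0.6, -1.1] 
tool_pos: [0.5408, -0.2489, 0.3306] wrist_force: [0.0, 0.7, -1.8] 
tool_pos: [0.5423, -0.2451, 0.3307] wrist_force: [0.1, 0.3, -0.7] 
t 23.02 tcp [ 0.5423 -0.2451  0.3307] grasp [ 0.5422 -0.245   0.1757] ydir 11.57 tilt [-0.0002  0.0006] F [ 0.08  0.28 -0.71] T [-0.02   0.041 -0.019] w 0.202
need slide rows(x25mm) [-0.03 -0.06  4.03]
```

```bash
python3 -m creep '[{"slide":[-0.03,-0.05,0.3],"angular":[0,0,0]},{"slide":[0,0,0.5],"angular":[0,0,0]},{"slide":[0,0,0.6],"angular":[0,0,0]},{"slide":[0,0,0.6],"angular":[0,0,0]},{"slide":[0,0,0.6],"angular":[0,0,0]}]'|sh f.sh
python3 -m creep '[{"slide":[0,0,0.5],"angular":[0,0,0]},{"slide":[0,0,0.4],"angular":[0,0,0]},{"slide":[0,0,0.3],"angular":[0,0,0]},{"slide":[0,0,0.2],"angular":[0,0,0]},{"slide":[0,0,0.1],"angular":[0,0,0]}]'|sh f.sh
python3 -m creep '[{"slide":[0,0,0],"angular":[0,0,0]},{"slide":[0,0,0],"angular":[0,0,0]},{"slide":[0,0,0],"angular":[0,0,0]},{"slide":[0,0,0],"angular":[0,0,0]}]'|sh f.sh
python3 - <<'E'
from rel import *
st((.541,-.246,.064))
p,d=imaging.read_camera('side')
cv2.imwrite('pics/s14.png',cv2.resize(p[250:400,230:400,::-1],None,fx=4,fy=4,interpolation=cv2.INTER_CUBIC))
E
```

```text
tool_pos: [0.5406, -0.2463, 0.2639] wrist_force: [0.2, 0.1, -1.1] 
tool_pos: [0.5409, -0.247, 0.2275] wrist_force: [-0.5, -0.2, -1.1] 
tool_pos: [0.5414, -0.2474, 0.2293] wrist_force: [0.1, -0.9, -0.6] 
t 24.18 tcp [ 0.5414 -0.2474  0.2293] grasp [ 0.5416 -0.2475  0.0743] ydir 11.51 tilt [ 0.0015 -0.0008] F [ 0.14 -0.93 -0.62] T [-0.013 -0.027  0.031] w 0.204
need slide rows(x25mm) [ 0.06 -0.01  0.41]
```

View pics/s14.png

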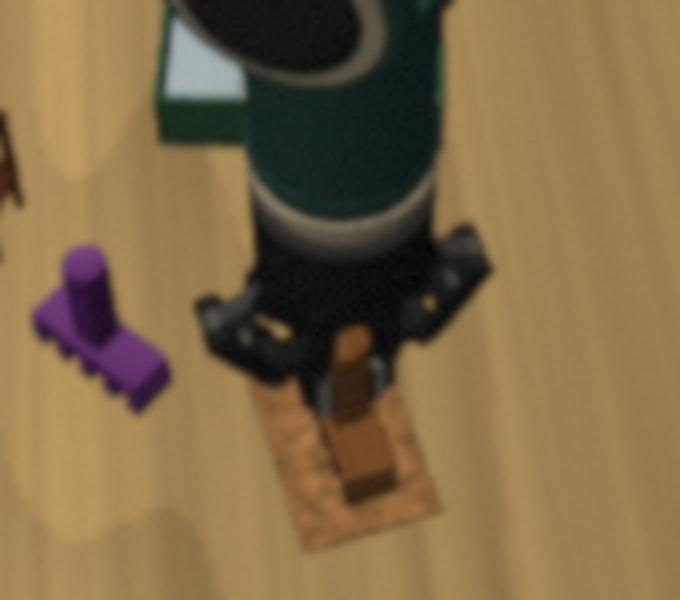

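```bash
python3 -m creep '[{"slide":[0.05,0,0.1],"angular":[0,0,0]},{"slide":[0,0,0.1],"angular":[0,0,0]},{"slide":[0,0,0.08],"angular":[0,0,0]},{"slide":[0,0,0],"angular":[0,0,0]},{"slide":[0,0,0],"angular":[0,0,0]}]'|sh f.sh
python3 -m creep '[{"slide":[0,0,0.04],"angular":[0,0,0]},{"slide":[0,0,0],"angular":[0,0,0]}]'|sh f.sh
python3 -m creep '[{"slide":[0,0,0.04],"angular":[0,0,0]},{"slide":[0,0,0],"angular":[0,0,0]}]'|sh f.sh
python3 -c "
from rel import *
st((.541,-.246,.064))"
```

```text
tool_pos: [0.5405, -0.2458, 0.221] wrist_force: [-0.8, -0.7, -1.2] 
tool_pos: [0.5407, -0.2459, 0.2202] wrist_force: [0.2, -0.3, -1.9] 
tool_pos: [0.5407, -0.2459, 0.2192] wrist_force: [-0.4, -0.9, -2.0] 
t 24.98 tcp [ 0.5407 -0.2459  0.2192] grasp [ 0.5407 -0.2459  0.0642] ydir 11.51 tilt [-0.0001  0.    ] F [-0.45 -0.9  -2.01] T [0.049 0.03  0.042] w 0.203
need slide rows(x25mm) [-0.01  0.01  0.01]
```

```bash
python3 -m creep '[{"slide":[0,0,0.02],"angular":[0,0,0]},{"slide":[0,0,0],"angular":[0,0,0]}]'|sh f.sh
python3 -m creep '[{"slide":[0,0,0.02],"angular":[0,0,0]},{"slide":[0,0,0],"angular":[0,0,0]}]'|sh f.sh
```

```text
tool_pos: [0.5408, -0.246, 0.2191] wrist_force: [-0.8, 0.3, 1.4] 
tool_pos: [0.5409, -0.246, 0.2191] wrist_force: [-1.3, 1.1, 3.9]
```

```bash
python3 -m creep '[{"slide":[0,0,-0.02],"angular":[0,0,0]},{"slide":[0,0,0],"angular":[0,0,0]}]'|sh f.sh
python3 -m creep '[{"slide":[0,0,0],"angular":[0,0,0]},{"slide":[0,0,0],"angular":[0,0,0]},{"slide":[0,0,0],"angular":[0,0,0]},{"slide":[0,0,0],"angular":[0,0,0]},{"slide":[0,0,0],"angular":[0,0,0]}]' -1 20
python3 -m creep '[{"slide":[0,0,0],"angular":[0,0,0]},{"slide":[0,0,0],"angular":[0,0,0]},{"slide":[0,0,0],"angular":[0,0,0]},{"slide":[0,0,0],"angular":[0,0,0]},{"slide":[0,0,0],"angular":[0,0,0]}]'
```

```text
tool_pos: [0.5409, -0.246, 0.2191] wrist_force: [-0.1, 0.0, 1.9] 
time: 25.9
tool_pos: [0.5407, -0.2459, 0.2187]
tcp_rot: [-1.987, -2.433, 0.0]
wrist_force: [0.3, 0.5, 0.3]
width: 0.896
time: 26.32
tool_pos: [0.5407, -0.2459, 0.2189]
tcp_rot: [1.987, 2.433, 0.0]
wrist_force: [-0.5, 0.0, 0.3]
width: 0.998
```

Open. Now straight up, then clear and a final look.

```bash
python3 -m creep '[{"slide":[0,0,-0.2],"angular":[0,0,0]},{"slide":[0,0,-0.4],"angular":[0,0,0]},{"slide":[0,0,-0.6],"angular":[0,0,0]},{"slide":[0,0,-0.6],"angular":[0,0,0]},{"slide":[0,0,-0.6],"angular":[0,0,0]}]'|sh f.sh
python3 -m creep '[{"slide":[0,0,-0.6],"angular":[0,0,0]},{"slide":[0,0,-0.6],"angular":[0,0,0]},{"slide":[0,0,-0.6],"angular":[0,0,0]},{"slide":[0,0,-0.6],"angular":[0,0,0]},{"slide":[0,0,-0.6],"angular":[0,0,0]}]'|sh f.sh
python3 -m creep '[{"slide":[0,0,-0.6],"angular":[0,0,0]},{"slide":[0,0,-0.6],"angular":[0,0,0]},{"slide":[0,0,-0.4],"angular":[0,0,0]},{"slide":[0,0,-0.2],"angular":[0,0,0]},{"slide":[0,0,0],"angular":[0,0,0]}]'|sh f.sh
python3 - <<'E'
from rel import *
p,d=imaging.read_camera('side'); st()
cv2.imwrite('pics/s15f.png',p[:,:,::-1])
cv2.imwrite('pics/s15.png',cv2.resize(p[230:390,225:385,::-1],None,fx=3.7,fy=3.7,interpolation=cv2.INTER_CUBIC))
E
```

```text
tool_pos: [0.5408, -0.246, 0.2804] wrist_force: [0.2, 0.1, -0.1] 
tool_pos: [0.5407, -0.2459, 0.3559] wrist_force: [-0.3, 0.3, -0.4] 
tool_pos: [0.5411, -0.2461, 0.401] wrist_force: [0.1, -1.3, 1.1] 
t 27.62 tcp [ 0.5408 -0.2459  0.3996] grasp [ 0.541  -0.246   0.2446] ydir 11.51 tilt [ 0.0012 -0.0006] F [-0.44  0.1  -0.08] T [0.04  0.021 0.011] w 0.998
```

View pics/s15.png

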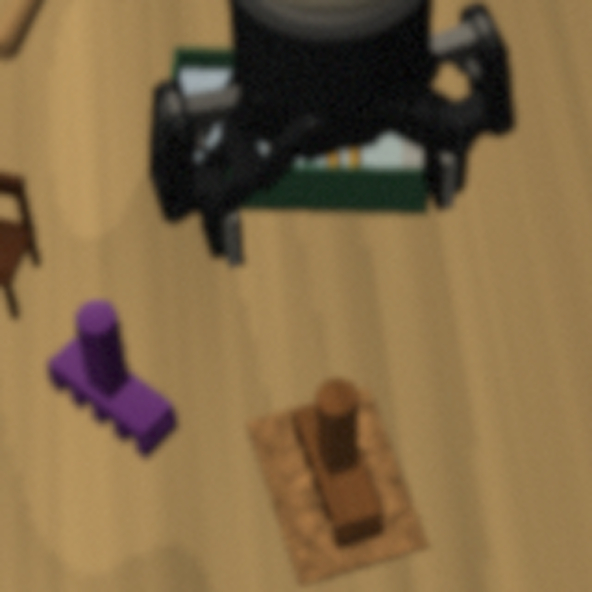

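```bash
python3 - <<'E'
from fit import *
a,b=.013,.036
fit([('side',S(338,397),(0,0,.097)),('side',S(338,527),(-a,-b,.031)),('side',S(383,511),(a,-b,.031)),('side',S(296,415),(-a,b,.031))],[.54,-.246,.2])
E
python3 -m creep '[{"slide":[0.5,0,-0.2],"angular":[0,0,0]},{"slide":[1,0,0],"angular":[0,0,0]},{"slide":[1,0,0],"angular":[0,0,0]},{"slide":[1,0,0],"angular":[0,0,0]},{"slide":[1,0,0],"angular":[0,0,0]}]'|sh f.sh
python3 -m creep '[{"slide":[1,0,0],"angular":[0,0,0]},{"slide":[1,0,0],"angular":[0,0,0]},{"slide":[1,0,0],"angular":[0,0,0]},{"slide":[1,0,0],"angular":[0,0,0]},{"slide":[1,0,0],"angular":[0,0,0]}]'|sh f.sh
python3 -m creep '[{"slide":[1,0,0],"angular":[0,0,0]},{"slide":[1,0,0],"angular":[0,0,0]},{"slide":[1,0,0],"angular":[0,0,0]},{"slide":[1,0,0],"angular":[0,0,0]},{"slide":[1,0,0],"angular":[0,0,0]}]'|sh f.sh
python3 -m creep '[{"slide":[1,0,0],"angular":[0,0,0]},{"slide":[1,0,0],"angular":[0,0,0]},{"slide":[0.5,0,0],"angular":[0,0,0]},{"slide":[0,0,0],"angular":[0,0,0]},{"slide":[0,0,0],"angular":[0,0,0]}]'|sh f.sh
python3 - <<'E'
from rel import *
for n in('top','side'):
    p,d=imaging.read_camera(n); cv2.imwrite(f'pics/{n}16.png',p[:,:,::-1])
a=cv2.imread('pics/top16.png')
cv2.imwrite('pics/t16c.png',cv2.resize(a[215:330,280:440],None,fx=5,fy=5,interpolation=cv2.INTER_CUBIC))
st()
E
```

```text
[ 0.5406 -0.2483  0.2137] 12.24
[[0.0, -0.3], [-0.2, 0.6], [0.9, 0.7], [-0.7, -1.6]]
tool_pos: [0.5173, -0.134, 0.4026] wrist_force: [-0.2, 0.0, 0.9] 
tool_pos: [0.4921, -0.0114, 0.4028] wrist_force: [0.6, -0.4, -0.4] 
tool_pos: [0.467, 0.1108, 0.4028] wrist_force: [0.1, 0.6, -0.3] 
tool_pos: [0.455, 0.1712, 0.403] wrist_force: [-0.4, 0.3, 0.4] 
t 29.38 tcp [0.4556 0.1702 0.4033] grasp [0.4554 0.1701 0.2483] ydir 11.51 tilt [-0.001  -0.0008] F [-0.47 -0.02  0.8 ] T [-0.001 -0.003 -0.036] w 0.995
```

View pics/t16c.png

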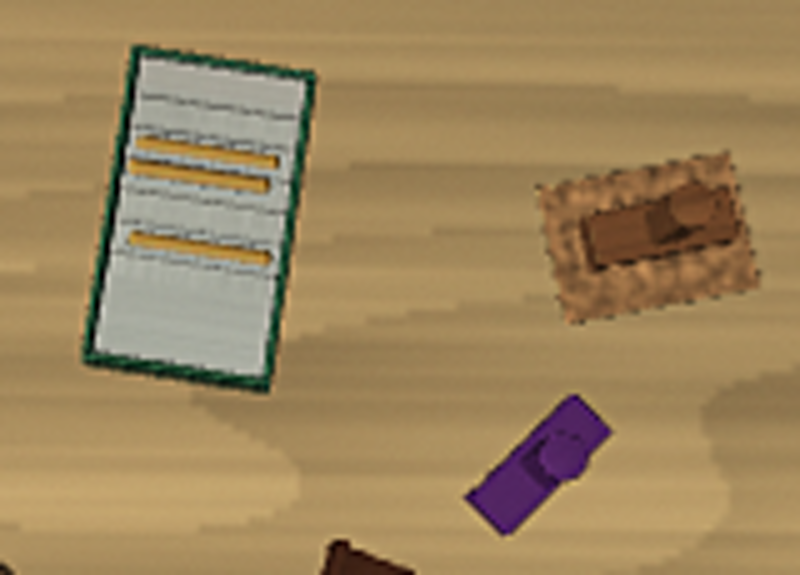

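View pics/side16.png

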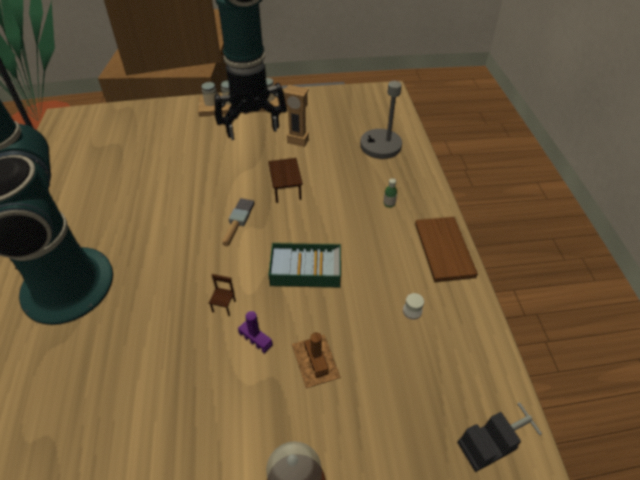

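The top view shows three rods down in three separate grooves and the rake upright and centred on the mat. The neighbouring objects haven't moved, and the arm is clear.

```bash
python3 -c "
from workcell import order
print(order.finish_job())"
```

```text
the job is handed in; nothing more can be done
None
```

The job is done and handed in at about 29 s of the allowed 67 s. One pass of the wooden rake put each of the three rods into its own groove, at tray x of about -12, 20 and 36 mm. The rake is back upright on its cork mat.

- **Load on the tray:** I felt the bed at about 24 mm above the tray's underside. The readings were taken every few rows and are noisy by about 0.5 to 1 N. They put the load at mostly 4 to 5 N, with about 6.3 N at the start of the stroke and about 3 N at its lowest. That peak is slightly over the 3 to 6 N aim but well under 12 N.
- **End of the stroke:** I stopped with the rake's leading edge at about 63 mm, where the bed starts to slope up.
- **Rods:** The final pictures show all three lying straight along grooves. After the comb, depth put their tops at about 23 mm, level with the ridges. Depth is only good to 1–2 mm, so that check is coarse but rules out a rod on top of the ridges.
- **Rake:** It stands within about 1.5 mm and 1° of the mat's centre by a side-camera fit. The top view agrees by eye, though I didn't fit it.
- **Everything else:** The bystanders and the purple look-alike are where they were as far as the pictures show. The gripper was open and clear at the end.

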